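# Press a ham mould with the removable crank

## Robot

A 7-joint arm with a two-finger parallel gripper is mounted at the origin on the work surface. World frame = base frame: x ahead of the robot, y to its left, z up, the work surface at z = 0. Lengths are in m, angles in rad, forces in N, time in s.
With the tool pointing down it reaches from about 0.35 to 0.9 m from the base axis. Payload 8.1 kg.
Tool frame: the origin (TCP) lies between the finger pads; the fingertips stand 17 mm ahead of it and the grasp point (between the pads) lies 2 mm behind it; z points along the fingers, y is the direction in which the jaws open and shut (so a half turn about z gives the same grasp; the last joint's range is limited). The gripper opens to 85 mm and grips with 20 to 120 N. Pads are 22 mm wide; open, the fingers measure 114 mm over their backs; the gripper's body (76 mm by 85 mm) begins 54 mm behind the grasp point. The pads swing forward as they close: fully open they stand 13 mm farther back than shut.
Start: joints at [1.176, 0.434, 0.025, 1.573, -0.012, 1.134, -0.075], TCP at [0.18, -0.599, 0.248] pointing down, gripper open.
Joint ranges: [-2.62, 2.62], [-0.44, 2.09], [-1.27, 1.32], [0.08, 2.57], [-1.32, 4.46], [0.12, 2], [-2.74, 2.74]. Speed limits (rad/s): [2.22, 2.22, 3.01, 3.01, 3.14, 3.14, 3.14].

## Interface

Orientations are given as [roll, pitch, yaw] about the fixed x, y, z axes, in that order (R = Rz(yaw) Ry(pitch) Rx(roll)).
In Python, from workcell import arm gives the robot as it stands.
- The arm moves only by the tool step_arm, never from a script. Its argument "commands" is a list of rows, each a list of 7 numbers: the finger opening in mm, from 0 to 85.4, then the shift along the tool's x, y, z in mm, then the turn, a rotation vector about the tool's x, y, z in degrees. In form: [[grip, tx, ty, tz, rx, ry, rz], ...]. A call has 1 to 8 rows; each row shifts and turns the commanded pose from where the row before left it, along the tool's axes as they then stand; what a row does not reach is not made up. A row lasts 1/8 s, in which the tool goes at most 62.5 mm and 10.7 degrees, less where a joint would pass 70% of its speed; a pose out of reach is approached as far as the arm can. A call with a gripper value outside its range is refused whole. The fingers move at their own pace and stop on an object; "force" is the grip in N (left out, the last holds). Time passes only in rows, so rows that do not move let the fingers close. It gives the time, the measured TCP pose, the force and the opening at its end, in the units of the state.
- arm.sense(): the state, without advancing time (a new reading comes with each control period).
- arm.read_camera(name): name is "side" or "top"; returns a dict with "frame" (384x512x3 uint8, blue, green, red), "K" (3x3 intrinsics, pixels), "pose" (4x4, takes a point from camera to world coordinates). Camera axes: x right, y down, z forward; pixel columns grow to the right and rows downward; lengths in m; the calibration is good to about 2 mm. A picture is of the moment at which its call begins. There is no depth.
- arm.job_done(): hands the job in, once; it reports no verdict.
The state is a dict: "t": time; "joint_pos": joint angles; "joint_vel": joint speeds; "effort": joint torques, N m; "ee_pos": TCP position; "eef_rot": TCP orientation; "contact_force": force on the tool from outside, world axes, zero at the start; "wrist_torque": the same for the moment, N m; "grip_width": finger opening in m.
Only numpy, scipy, OpenCV 4.12 (cv2) and the standard library are available. Lean on these libraries where they do the work, as an engineer would, in place of code of your own. Each camera call takes 0.05 s, during which the arm holds its last target.

## Task

Take the loose crank from the white tool tray, fit it fully home on the square spindle end of the ham press, and wind it clockwise (seen from above) until the pressure plate bears firmly on the mould's lid: the pull at the crank's grip is then some four to five newtons more than it was while the plate ran down freely. Do not overtighten, do not force the crank on to the spindle. Then lift the crank off and lay it back flat in the large compartment of the tool tray, disturbing nothing else.

Things in the scene. Friction and masses are not known exactly. Their poses are not given: they have to be found in the camera images.
- crank: removable steel crank, about 0.38 kg, at first flat in the tool tray. Origin: socket axis at the underside; z up, x along the arm to the grip. Hub: block 34 mm square, 40 mm high, flats along x and y; in its underside a socket 17.2 mm square, 28 mm deep, same flats. Flat arm 24 mm wide, 10 mm thick, flush with the underside, along +x to 116 mm; the mass centre is about 27 mm out from the origin
- crank_handle (a point): mid-height of the crank's round black grip: 25 mm in diameter, upright (along the crank's z) at crank x = 90 mm, from 14 to 80 mm above the crank's underside (pin end at 85 mm); this point is 47 mm above the underside. The grip spins freely on its pin, so it can be held while the crank goes round
- spindle_nose: tapered brass-coloured nose on top of the press spindle. Origin: centre of its top face; z up, x and y along the flats. It widens from 11 mm square over 5 mm to the 16 mm square end, which fits the crank's socket in any of four directions; 19 mm of square, then a collar 40 mm in diameter carries the crank: fully home, its underside is 24 mm below this origin
- spindle_seat (a point): spindle axis at the collar's top, 212 mm above the table. The spindle turns without rising or sinking; it needs 0.7 N m to turn either way (about 8 N along the circle at the crank's grip, felt in motion; an arm that has stopped reads a few newtons less, free and loaded alike, so compare like with like) and stays where it is left. Clockwise from above drives the pressure plate down 12 mm per turn
- press: stainless bench press for ham moulds, fixed. Origin: on the table under the spindle axis; y along its head beam. Feet and columns at y = +-125 mm; beam 290 mm long, 56 mm wide, top 199 mm above the table (column nuts 206 mm). The sprung aluminium pressure plate below the beam hangs, at first, 4 to 12 mm above the mould's lid
- lid_top (a point): top centre of the mould's lid, 94 mm above the table, where the pressure plate comes down. Once it bears, its springs add 134 N on the lid per radian of crank turn, felt as 2.8 N more pull at the grip per radian. Rightly pressed: 140 to 340 N on the lid, which is 3 to 7.2 N more pull than in free running; above 420 N the ham is spoilt
- mould: closed stainless ham mould, 3.2 kg, 98 x 194 x 78 mm, loose on the press bed (bed top 16 mm above the table) under the pressure plate. Origin: centre of its underside
- tool_tray: white plastic tray 270 x 220 mm (its x and y), rim 18 mm high, floor 4 mm thick, fixed to the table. Origin: centre of its underside. A divider 16 mm high along x at y = +52 mm parts off a narrow compartment for the spatula; the crank belongs in the large one, x = -131 to +131 mm, y = -106 to +50 mm
- spatula: white-handled spatula 195 mm long in the narrow compartment of the tool tray; leave it
- thermometer: probe thermometer with a yellow body, 165 mm long, 16 mm high, lying on the table between press and tray; leave it
- empty_mould: open empty mould 98 x 194 x 66 mm beyond the press and tray; leave it
- spare_lid: aluminium mould lid 96 x 194 x 13 mm lying flat on the left of the table; leave it
- sanitiser: clear bottle 64 mm in diameter, 170 mm high with blue cap; leave it
- scale: white bench scale 190 x 170 mm, 36 mm high; leave it
- packed_tray: black tray of sliced ham 145 x 205 mm on the scale; leave it
There are look-alikes about, which are no part of the job. Leave any pink or yellow look-alike of the crank alone. Leave any black look-alike of the mould alone.

How it is judged:
By the outcome, as a careful person would: the job done as asked, in the order asked, and still so for the second after the job is handed in, with the robot touching nothing.
It also fails if it takes over 72 s, if anything falls off the work surface, if the arm or the gripper's body presses on something with over 40 N, if the wrist force passes 120 N, or if a joint passes its speed limit or range.

## Working session

There is one attempt and no reset: what is moved stays moved. The work goes in short steps, Python scripts to look and compute and a tool call to move; the robot and the scene stay as the last step left them, time stands still between calls to the robot, and variables do not carry over. Pictures are saved under pics/ and viewed, and the job is handed in when it is done.

Besides the shell and the picture viewer there is one more tool, called after "Emit:" as name(argument=value, ...) on one line, values as JSON. step_arm: Moves the arm, as the interface text tells. Its arguments: {"type":"object","properties":{"commands":{"type":"array","items":{"type":"array","items":{"type":"number"}}},"force":{"type":"number"}},"required":["commands"]}

```bash
ls; mkdir -p pics; python3 - <<'E'
from workcell import arm
import cv2,numpy as np
for n in("side","top"):
    c=arm.read_camera(n);cv2.imwrite(f"pics/{n}0.png",c["frame"]);np.savez(f"{n}cam",K=c["K"],pose=c["pose"]);print(n,c["K"].round(1).tolist(),c["pose"].round(3).tolist())
print(arm.sense())
E
```

```text
pics
side [[468.0, 0.0, 257.3], [0.0, 468.0, 193.3], [0.0, 0.0, 1.0]] [[-0.955, -0.141, 0.261, 0.08], [-0.296, 0.47, -0.831, 1.296], [-0.006, -0.871, -0.491, 0.944], [0.0, 0.0, 0.0, 1.0]]
top [[471.7, 0.0, 257.5], [0.0, 471.7, 183.3], [0.0, 0.0, 1.0]] [[0.025, -0.991, 0.131, 0.293], [-1.0, -0.023, 0.018, -0.022], [-0.015, -0.131, -0.991, 1.666], [0.0, 0.0, 0.0, 1.0]]
{'t': 0.1, 'joint_pos': array([ 1.17637983,  0.43518442,  0.02499347,  1.57399883, -0.01161465,
        1.13402278, -0.07508671]), 'joint_vel': array([ 0.000606  , -0.00331705,  0.00124425, -0.0021433 ,  0.00029354,
       -0.00117152, -0.00075183]), 'effort': array([ 2.82679204e-03, -6.71759677e+01,  1.02807619e+00, -3.16904283e+01,
        1.57454802e-02,  7.34308327e-03, -8.08242271e-05]), 'ee_pos': array([ 0.17962769, -0.5981774 ,  0.24758815]), 'eef_rot': array([-3.14013023e+00,  1.28845498e-04,  2.91736317e-01]), 'contact_force': array([-1.01108574,  0.29914469, -0.35290256]), 'wrist_torque': array([-1.80322613e-05,  6.39558859e-02,  5.47680560e-03]), 'grip_width': 0.08517307280036061}
```

View pics/side0.png

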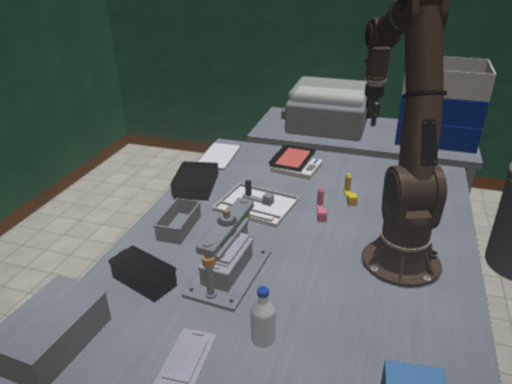

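View pics/top0.png

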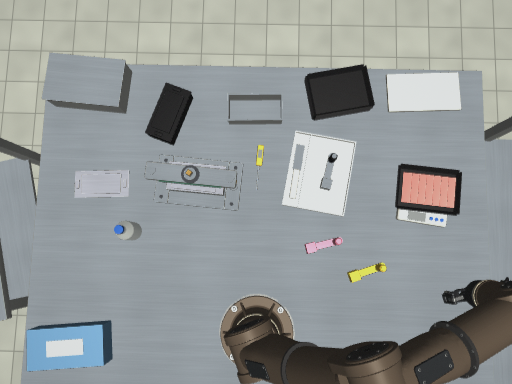

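Side: crank at about (258,192), spindle about (227,213). Top: crank hub (327,184), grip (333,157), spindle (189,173). I'll enlarge those areas.

```bash
python3 - <<'E'
import cv2,numpy as np
t=cv2.imread("pics/top0.png");s=cv2.imread("pics/side0.png")
cv2.imwrite("pics/tz.png",cv2.resize(t[120:225,140:365],None,fx=3.5,fy=3.5,interpolation=cv2.INTER_CUBIC))
cv2.imwrite("pics/sz.png",cv2.resize(s[165:305,170:310],None,fx=4.2,fy=4.2,interpolation=cv2.INTER_CUBIC))
E
```

```text
(no output)
```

View pics/tz.png

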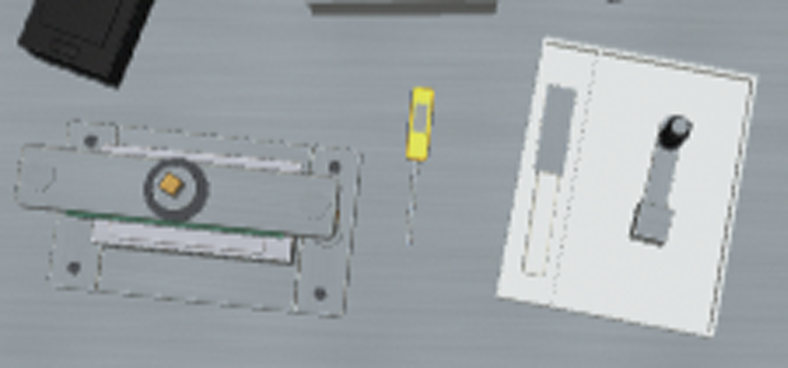

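View pics/sz.png

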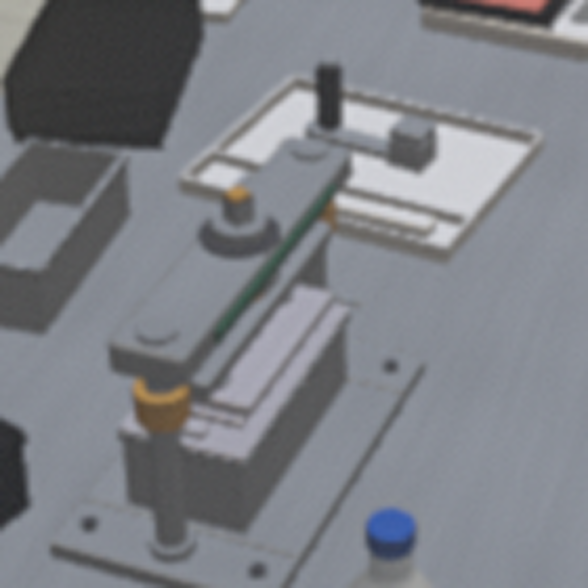

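```bash
cat > h.py <<'E'
import cv2,numpy as np
C={n:np.load(f"{n}cam.npz") for n in("side","top")}
def ray(n,u,v):
    K,P=C[n]["K"],C[n]["pose"]
    d=P[:3,:3]@np.linalg.solve(K,[u,v,1.]);return P[:3,3],d/np.linalg.norm(d)
def onz(n,u,v,z):
    o,d=ray(n,u,v);return o+d*(z-o[2])/d[2]
def proj(n,p):
    K,P=C[n]["K"],C[n]["pose"];q=K@(P[:3,:3].T@(np.asarray(p)-P[:3,3]));return q[:2]/q[2]
def two(a,b):
    (o1,d1),(o2,d2)=ray("top",*a),ray("side",*b)
    A=np.stack([d1,-d2],1);s=np.linalg.lstsq(A,o2-o1,rcond=None)[0]
    p,q=o1+d1*s[0],o2+d2*s[1];return (p+q)/2,np.linalg.norm(p-q)
def avg(n,k=5):
    from workcell import arm
    return np.mean([arm.read_camera(n)["frame"].astype(float) for _ in range(k)],0)
def zoom(im,u,v,r,f,name):
    c=np.clip(im[v-r:v+r,u-r:u+r],0,255).astype(np.uint8)
    cv2.imwrite("pics/"+name,cv2.resize(c,None,fx=f,fy=f,interpolation=cv2.INTER_CUBIC))
E
python3 - <<'E'
from h import *
t=avg("top",5);s=avg("side",5);np.savez("avg0",t=t,s=s)
z=[(t,189,173,15),(t,330,172,25),(s,227,213,15),(s,258,192,25)]
tiles=[]
for im,u,v,r in z:
    c=np.clip(im[v-r:v+r,u-r:u+r],0,255).astype(np.uint8)
    tiles.append(cv2.resize(c,(300,300),interpolation=cv2.INTER_NEAREST))
cv2.imwrite("pics/tiles.png",np.vstack([np.hstack(tiles[:2]),np.hstack(tiles[2:])]))
for n,im in(("top",t),("side",s)):
    m=((im[...,2]-im[...,0])>50)
    k,l,st,ce=cv2.connectedComponentsWithStats(m.astype(np.uint8))
    for i in range(1,k):print(n,st[i],ce[i].round(2))
E
```

```text
top [256 145   8  21  99] [259.49 155.52]
top [186 170   6   5  21] [188.24 172.05]
top [ 401  172   55   36 1597] [428.21 189.68]
top [335 239   5   6   8] [336.38 242.12]
top [338 238   1   1   1] [338. 238.]
top [341 240   1   3   3] [341. 241.]
top [309 243   1   1   1] [309. 243.]
top [313 242   1   1   1] [313. 242.]
top [348 263  39  20 325] [365.67 271.59]
side [276 148  34  20 421] [292.75 157.09]
side [344 173  14  32 194] [349.74 191.28]
side [318 206   8   8  38] [321.05 209.47]
side [224 210   5   3  11] [226. 211.]
side [202 256  13   6  43] [207.56 258.84]
```

View pics/tiles.png

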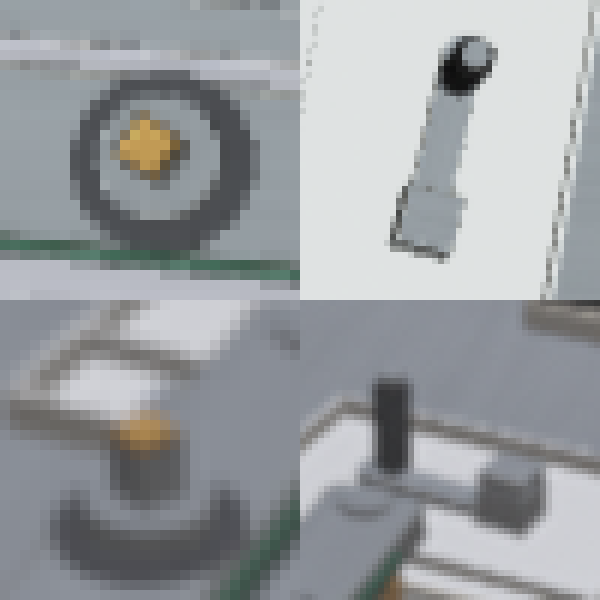

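```bash
python3 - <<'E'
from h import *
d=np.load("avg0.npz");t,s=d["t"],d["s"]
w=np.clip((t[...,2]-t[...,0]),0,None)
v,u=np.mgrid[165:180,181:197]
b=w[165:180,181:197];print(b.astype(int))
for th in(0,8,15,25,40):
    ww=np.clip(b-th,0,80)
    ww[np.hypot(u-188.4,v-172.2)>6]=0
    P=np.array([onz("top",a,c,.231) for a,c in zip(u.ravel(),v.ravel())])[:,:2];W=ww.ravel()
    c=(P*W[:,None]).sum(0)/W.sum();q=P-c;z=q[:,0]+1j*q[:,1]
    m4=(W*z**4).sum();a=np.angle(m4)/4
    # corners at a; flats at a+45
    print(th,c.round(4),"flat deg",(np.degrees(a)+45)%90,"|m4|n",abs(m4)/(W*abs(z)**4).sum(),"area mm2",W.sum()/W.max()*9.2)
    wb=cv2.resize(np.clip(b,0,80).astype(np.float32),None,fx=10,fy=10,interpolation=cv2.INTER_CUBIC)
    if th in(25,40):
        cs,_=cv2.findContours((wb>th).astype(np.uint8),cv2.RETR_EXTERNAL,cv2.CHAIN_APPROX_NONE);k=max(cs,key=cv2.contourArea)
        r=cv2.minAreaRect(k);bx=cv2.boxPoints(r)/10-.45+[181,165];Q=np.array([onz("top",*p,.231)[:2] for p in bx]);print(Q.mean(0),np.degrees([np.arctan2(*(Q[(i+1)%4]-Q[i])[::-1]) for i in range(4)])%90,np.linalg.norm(Q[0]-Q[1]),np.linalg.norm(Q[1]-Q[2]))
bs=np.clip(s[...,2]-s[...,0],0,None)[205:217,219:234];print(bs.astype(int))
E
```

```text
[[  0   0   0   0   0   0   0   0   0   0   0   0   0   0   0   0]
 [  0   0   0   0   0   0   0   0   0   0   0   0   0   0   0   0]
 [  0   0   0   0   0   0   0   0   0   0   0   0   0   0   0   0]
 [  0   0   0   0   0   0   0   0   0   0   0   0   0   0   0   0]
 [  0   0   0   0   0   0   2  35   0   0   0   0   0   0   0   0]
 [  0   0   0   0   0   0  66 111  63  11   0   0   0   0   0   0]
 [  0   0   0   0   0  34 106 109 110  98  24   0   0   0   0   0]
 [  0   0   0   0   0 110 109 108 107 108  65   5   0   0   0   0]
 [  0   0   0   0  19  91 105 107 107  81  17   0   0   0   0   0]
 [  0   0   0   0   0   5  59 103  98  34   0   0   0   0   0   0]
 [  0   0   0   0   0   0   0  20  49   2   0   0   0   0   0   0]
 [  0   0   0   0   0   0   0   0   0   0   0   0   0   0   0   0]
 [  0   0   0   0   0   0   0   0   0   0   0   0   0   0   0   0]
 [  0   0   0   0   0   0   0   0   0   0   0   0   0   0   0   0]
 [  0   0   0   0   0   0   0   0   0   0   0   0   0   0   0   0]]
0 [0.5122 0.219 ] flat deg 57.82278847933958 |m4|n 0.3465906140552737 area mm2 216.08499999999
[... 509 characters left out ...]
16853932
[0.51210531 0.21924522] [56.17830577 55.21324783 56.11582601 55.26713913] 0.015277430128586764 0.01609153586382464
[[ 0  0  0  0  0  0  0  0  0  0  0  0  0  0  0]
 [ 0  0  0  0  0  0  0  0  0  0  0  0  0  0  0]
 [ 0  0  0  0  0  0  0  0  0  0  0  0  0  0  0]
 [ 0  0  0  0  0  0  0  0  0  0  0  0  0  0  0]
 [ 1  1  0  0  0  7 25 41 37 13  0  0  0  0  0]
 [ 6  5  4  4 18 45 73 86 79 49 14  0  0  0  0]
 [ 5  5  5 11 33 63 85 89 82 60 27  0  0  0  0]
 [ 0  0  0  3 13 35 55 62 51 31 10  0  0  0  0]
 [ 0  0  0  0  0  5 18 24 12  2  0  0  0  0  0]
 [ 0  0  0  0  0  0  0  0  0  0  0  0  0  0  0]
 [ 0  0  0  0  0  0  0  0  0  0  0  0  0  0  0]
 [ 0  0  0  0  0  0  0  0  0  0  0  0  0  0  0]]
```

```bash
python3 - <<'E'
from h import *
d=np.load("avg0.npz");t,s=d["t"],d["s"]
def tile(im,u,v,r):
    c=np.clip((im[v-r:v+r,u-r:u+r]-60)*1.3,0,255).astype(np.uint8)
    return cv2.resize(c,(400,400),interpolation=cv2.INTER_CUBIC)
cv2.imwrite("pics/cr.png",np.hstack([tile(t,330,172,20),tile(s,258,192,20)]))
print("side proj nose", proj("side",[.5122,.2191,.2325]))
E
```

```text
side proj nose [226.38461548 211.43754073]
```

View pics/cr.png

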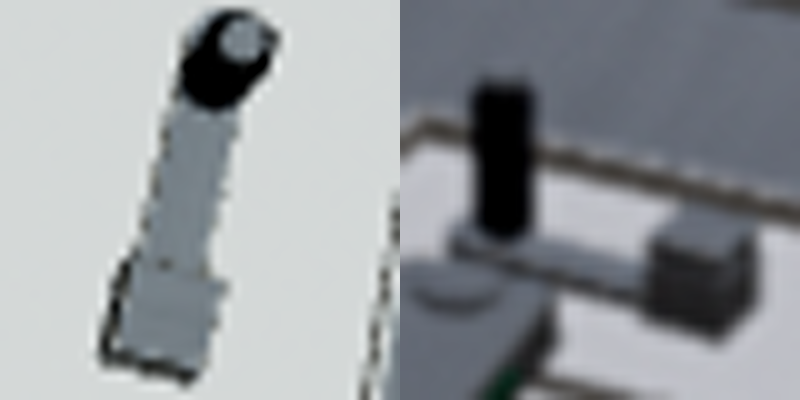

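```bash
python3 - <<'E'
from h import *
d=np.load("avg0.npz");t,s=d["t"],d["s"]
g=t.mean(-1); S=10
up=cv2.resize(g[152:192,310:350].astype(np.float32),None,fx=S,fy=S,interpolation=cv2.INTER_CUBIC)
px=lambda x,y:(310+(x+.5)/S-.5,152+(y+.5)/S-.5)
print("bg",np.median(up))
m=(up<185).astype(np.uint8)
# arm centreline rows 130..245 at z=.014
pts=[]
for y in range(130,245,5):
    x=np.flatnonzero(m[y,100:300])+100
    # subpixel edge
    pts.append(onz("top",*px((x[0]+x[-1])/2,y),.014)[:2])
pts=np.array(pts);vx,vy,x0,y0=cv2.fitLine(pts.astype(np.float32),cv2.DIST_L2,0,.01,.01).ravel()
if vx<0:vx,vy=-vx,-vy
print("arm yaw",np.degrees(np.arctan2(vy,vx)),x0,y0)
# hub base & top: bright grey
for n,(x,y),z in(("hubtop",(171,316),.044),("pin",(240,40),.089)):
    print(n,onz("top",*px(x,y),z))
h=onz("top",*px(171,316),.044);p=onz("top",*px(240,40),.089);e=p-h
print("yaw",np.degrees(np.arctan2(e[1],e[0])),np.hypot(e[0],e[1]))
# perp distance of hub from arm line
print("off",(h[0]-x0)*-vy+(h[1]-y0)*vx,(p[0]-x0)*-vy+(p[1]-y0)*vx)
# side checks
print("side proj hubtop,pin",proj("side",h),proj("side",p), "tile", (proj("side",h)-[238,172])*10+5,(proj("side",p)-[238,172])*10+5)
# tray
w=(t.min(-1)>205).astype(np.uint8);k,l,st,ce=cv2.connectedComponentsWithStats(w)
for i in range(1,k):
    if st[i,4]>800:
        c=max(cv2.findContours((l==i).astype(np.uint8),0,1)[0],key=cv2.contourArea);r=cv2.boxPoints(cv2.minAreaRect(c));Q=np.array([onz("top",*q,.018)[:2] for q in r]);print(Q.round(3).tolist(),Q.mean(0),np.linalg.norm(Q[0]-Q[1]),np.linalg.norm(Q[1]-Q[2]),np.degrees(np.arctan2(*(Q[1]-Q[0])[::-1])))
E
```

```text
bg 225.11252
arm yaw -12.01442 0.5642596 -0.24019201
hubtop [ 0.51327217 -0.23130774  0.044     ]
pin [ 0.60213165 -0.24826182  0.089     ]
yaw -10.80200526653376 0.09046240906344105
off -0.0019237692314135156 -9.66988968021526e-06
side proj hubtop,pin [268.54094468 194.51775855] [248.06858394 179.32205372] tile [310.40944683 230.17758548] [105.68583943  78.22053721]
[[0.921, -0.449], [0.932, -0.71], [0.795, -0.709], [0.783, -0.451]] [ 0.85787905 -0.58012126] 0.26125989964232044 0.13695874047699272 -87.44558626893789
[[0.44, -0.077], [0.704, -0.121], [0.666, -0.34], [0.405, -0.292]] [ 0.55368099 -0.20746468] 0.2670808636701387 0.2224028077071494 -9.498556255523336
```

```bash
cat >> h.py <<'E'
def plan(x,y,z,yawdeg=None,st=None):
    from workcell import arm
    from scipy.spatial.transform import Rotation as R
    s=arm.sense();p=s["ee_pos"];r=R.from_euler("xyz",s["eef_rot"])
    e=np.degrees(s["eef_rot"]);print("t",round(s["t"],2),"tcp mm",(p*1e3).round(1),"rpy",e.round(2),"F",s["contact_force"].round(1),"T",s["wrist_torque"].round(2),"w",round(s["grip_width"]*1e3,1))
    print(" shift tool mm",(r.inv().apply(np.array([x,y,z])-p)*1e3).round(1))
    if yawdeg is not None:
        g=R.from_euler("xyz",[180,0,yawdeg],degrees=True)
        print(" rotvec tool deg",np.degrees((r.inv()*g).as_rotvec()).round(2))
        print(" shift after turn",(g.inv().apply(np.array([x,y,z])-p)*1e3).round(1))
E
python3 -c "
from h import *
plan(.517,-.232,.15,-11.3)"
```

```text
t 0.6 tcp mm [ 179.8 -598.6  248.3] rpy [180.    -0.    16.71] F [ 0.7  0.2 -0.3] T [-0.03 -0.03 -0.05] w 85.5
 shift tool mm [ 428.4 -254.2   98.3]
 rotvec tool deg [ 0.   -0.   28.01]
 shift after turn [ 258.9 -425.6   98.3]
```

Emit:
step_arm(commands=[[60,20,-12,0,0,0,0],[60,45,-27,0,0,0,0],[60,54,-32,0,0,0,0],[60,54,-32,0,0,0,0],[60,54,-32,0,0,0,0],[60,54,-32,0,0,0,0],[60,54,-32,10,0,0,0],[60,54,-32,20,0,0,0]], force=60)

```text
t: 1.6
ee_pos: [0.4842, -0.2667, 0.2202]
eef_rot: [3.14, -0.002, 0.293]
contact_force: [0.8, -0.3, -0.4]
grip_width: 0.0602
```

Emit:
step_arm(commands=[[60,20,-14,20,0,0,7],[60,10,-8,20,0,0,7],[60,0,0,20,0,0,7],[60,0,0,8,0,0,7],[60,0,0,0,0,0,0],[60,0,0,0,0,0,0]])

```text
t: 2.35
ee_pos: [0.5063, -0.2401, 0.1521]
eef_rot: [-3.142, -0.001, -0.194]
contact_force: [0.7, 0.1, 0.4]
grip_width: 0.0601
```

```bash
python3 -c "
from h import *
plan(.517,-.232,.032,-11.3)"
```

```text
t 2.35 tcp mm [ 506.3 -240.1  152.1] rpy [-1.800e+02 -5.000e-02 -1.109e+01] F [0.7 0.1 0.4] T [-0.01 -0.01  0.01] w 60.1
 shift tool mm [  8.8 -10.  120.1]
 rotvec tool deg [-0.   -0.05  0.21]
 shift after turn [  8.9 -10.1 120.1]
```

Correct laterally, then descend; a look before the last part.

Emit:
step_arm(commands=[[60,9,-10,0,0,0,0],[60,0,0,25,0,0,0],[60,0,0,25,0,0,0],[60,0,0,10,0,0,0],[60,0,0,0,0,0,0]])

```text
t: 2.98
ee_pos: [0.5169, -0.2323, 0.0914]
eef_rot: [-3.141, 0.001, -0.196]
contact_force: [0.5, 0.3, 0.3]
grip_width: 0.06
```

```bash
python3 - <<'E'
from h import *
plan(.517,-.232,.032,-11.3)
t=avg("top",1);s=avg("side",1)
f=lambda im,u,v,r:cv2.resize(np.clip(im[v-r:v+r,u-r:u+r],0,255).astype(np.uint8),(400,400),interpolation=cv2.INTER_CUBIC)
cv2.imwrite("pics/g1.png",np.hstack([f(t,330,172,40),f(s,260,185,40)]))
E
```

```text
t 2.98 tcp mm [ 516.9 -232.3   91.4] rpy [-1.7998e+02  3.0000e-02 -1.1250e+01] F [0.5 0.3 0.3] T [-0.02 -0.05 -0.03] w 60.0
 shift tool mm [ 0.  -0.3 59.4]
 rotvec tool deg [-0.02  0.03  0.05]
 shift after turn [ 0.  -0.3 59.4]
```

View pics/g1.png

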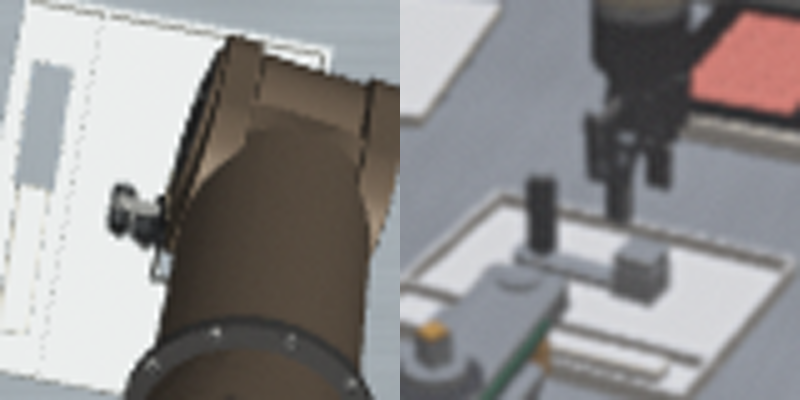

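The side view shows the fingers above the hub at (620,200) and (655,165), with nothing in the way. Descending.

Emit:
step_arm(commands=[[60,0,0,18,0,0,0],[60,0,0,18,0,0,0],[60,0,0,13,0,0,0],[60,0,0,10,0,0,0],[60,0,0,0,0,0,0]])

```text
t: 3.7
ee_pos: [0.5165, -0.2326, 0.0321]
eef_rot: [-3.142, 0.001, -0.197]
contact_force: [-0.5, 0.3, -0.5]
grip_width: 0.0599
```

```bash
python3 - <<'E'
from h import *
plan(.517,-.232,.032,-11.3)
s=avg("side",1)
zoom(s,262,188,30,10,"g2.png")
E
```

```text
t 3.7 tcp mm [ 516.5 -232.6   32.1] rpy [-1.800e+02  5.000e-02 -1.128e+01] F [-0.5  0.3 -0.5] T [ 0.03 -0.08 -0.02] w 59.9
 shift tool mm [ 0.4 -0.6  0.1]
 rotvec tool deg [-0.    0.05  0.02]
 shift after turn [ 0.4 -0.6  0.1]
```

View pics/g2.png

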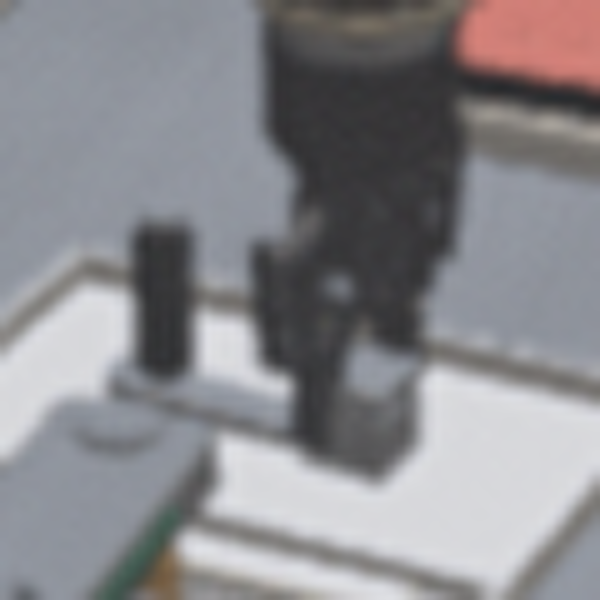

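The side view shows the front finger at (315,440) beside the hub at (375,420). That matches the planned 4 mm offset plus parallax. Closing.

Emit:
step_arm(commands=[[30,0,0,0,0,0,0],[30,0,0,0,0,0,0],[25,0,0,0,0,0,0],[25,0,0,0,0,0,0],[25,0,0,0,0,0,0]], force=90)

```text
t: 4.38
ee_pos: [0.5172, -0.2327, 0.0334]
eef_rot: [3.141, -0.001, -0.197]
contact_force: [-0.4, 1.4, 4.9]
grip_width: 0.0328
```

```bash
python3 - <<'E'
from h import *
plan(.517,-.232,.032,-11.3)
E
```

```text
t 4.38 tcp mm [ 517.2 -232.7   33.4] rpy [ 1.7999e+02 -7.0000e-02 -1.1280e+01] F [-0.4  1.4  4.9] T [ 0.2   0.18 -0.  ] w 32.8
 shift tool mm [-0.4 -0.6  1.4]
 rotvec tool deg [ 0.01 -0.07  0.02]
 shift after turn [-0.4 -0.6  1.4]
```

Emit:
step_arm(commands=[[25,0,0,-8,0,0,0],[25,0,0,-20,0,0,0],[25,0,0,-35,0,0,0],[25,0,0,-45,0,0,0],[25,0,0,-50,0,0,0],[25,0,0,-50,0,0,0],[25,0,0,-40,0,0,0],[25,0,0,-20,0,0,0]])

```text
t: 5.38
ee_pos: [0.5168, -0.2328, 0.3034]
eef_rot: [3.141, -0.003, -0.197]
contact_force: [-0.0, 0.4, -4.4]
grip_width: 0.0325
```

```bash
python3 - <<'E'
from h import *
plan(.514,.223,.31,57.5)
s=avg("side",1);t=avg("top",1)
f=lambda im,u,v,r:cv2.resize(np.clip(im[v-r:v+r,u-r:u+r],0,255).astype(np.uint8),(400,400),interpolation=cv2.INTER_CUBIC)
cv2.imwrite("pics/g3.png",np.hstack([f(t,330,172,40),f(s,270,130,60)]))
E
```

```text
t 5.38 tcp mm [ 516.8 -232.8  303.4] rpy [ 1.7997e+02 -1.6000e-01 -1.1290e+01] F [-0.   0.4 -4.4] T [0.01 0.13 0.03] w 32.5
 shift tool mm [ -92.  -446.4   -7.1]
 rotvec tool deg [  0.12  -0.13 -68.79]
 shift after turn [ 382.9 -247.3   -6.6]
```

View pics/g3.png

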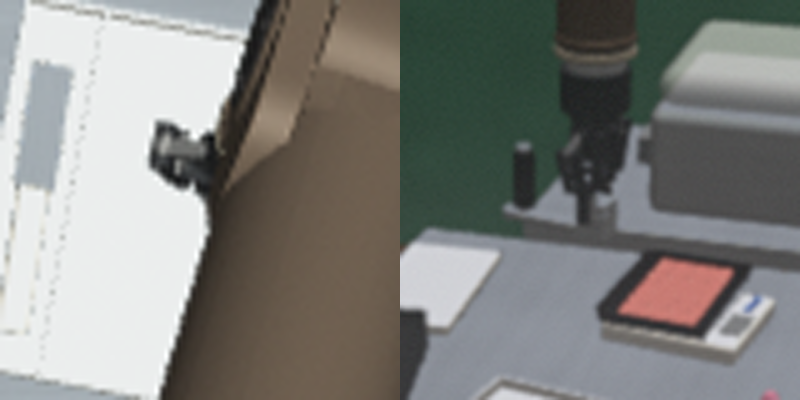

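Emit:
step_arm(commands=[[25,-5,-25,-2,0,0,0],[25,-11,-54,0,0,0,0],[25,-12,-58,0,0,0,0],[25,-12,-58,0,0,0,0],[25,-12,-58,0,0,0,0],[25,-12,-58,0,0,0,0],[25,-11,-54,0,0,0,0],[25,-9,-44,0,0,0,0]])

```text
t: 6.48
ee_pos: [0.5131, 0.187, 0.3011]
eef_rot: [3.141, 0.002, -0.195]
contact_force: [1.4, -0.0, -3.8]
grip_width: 0.0326
```

Emit:
step_arm(commands=[[25,-6,-30,0,0,0,-5],[25,0,0,0,0,0,-10],[25,0,0,0,0,0,-10],[25,0,0,0,0,0,-10],[25,0,0,0,0,0,-10],[25,0,0,0,0,0,-10],[25,0,0,0,0,0,-9],[25,0,0,0,0,0,-5]])

```text
t: 7.48
ee_pos: [0.5144, 0.2142, 0.3016]
eef_rot: [-3.141, 0.002, 1.014]
contact_force: [0.8, 0.7, -4.4]
grip_width: 0.0324
```

```bash
python3 - <<'E'
from h import *
plan(.514,.223,.31,57.5)
s=avg("side",1);t=avg("top",1)
f=lambda im,u,v,r:cv2.resize(np.clip(im[v-r:v+r,u-r:u+r],0,255).astype(np.uint8),(400,400),interpolation=cv2.INTER_CUBIC)
cv2.imwrite("pics/g4.png",np.hstack([f(t,189,173,40),f(s,227,190,40)]))
E
```

```text
t 7.47 tcp mm [514.4 214.2 301.6] rpy [-1.7998e+02  1.0000e-01  5.8070e+01] F [ 0.8  0.7 -4.4] T [-0.11  0.08 -0.02] w 32.4
 shift tool mm [ 7.2 -5.  -8.4]
 rotvec tool deg [-0.02  0.1   0.57]
 shift after turn [ 7.2 -5.1 -8.4]
```

View pics/g4.png

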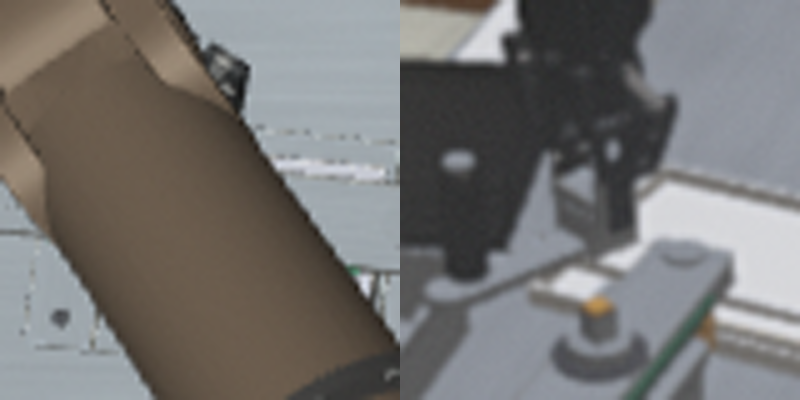

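Emit:
step_arm(commands=[[25,4,-2.5,5,0,0,0.5],[25,2.5,-2,12,0,0,0],[25,0,0,10,0,0,0],[25,0,0,0,0,0,0]])

```text
t: 8.07
ee_pos: [0.5135, 0.223, 0.2741]
eef_rot: [-3.14, 0.002, 0.999]
contact_force: [0.5, 0.1, -3.7]
grip_width: 0.0323
```

```bash
python3 - <<'E'
from h import *
plan(.5141,.2221,.243,57.5)
s=avg("side",3);np.save("s5",s)
u0,v0,r=228,200,24;f=16
im=np.clip(s[v0-r:v0+r,u0-r:u0+r]*1.2,0,255).astype(np.uint8)
im=cv2.resize(im,None,fx=f,fy=f,interpolation=cv2.INTER_CUBIC)
im=im[100:700]
cv2.imwrite("pics/g5.png",im)
E
```

```text
t 8.07 tcp mm [513.5 223.  274.1] rpy [-1.7994e+02  1.2000e-01  5.7220e+01] F [ 0.5  0.1 -3.7] T [-0.08  0.07  0.  ] w 32.3
 shift tool mm [-0.3  1.1 31.1]
 rotvec tool deg [-0.07  0.12 -0.28]
 shift after turn [-0.4  1.  31.1]
```

View pics/g5.png

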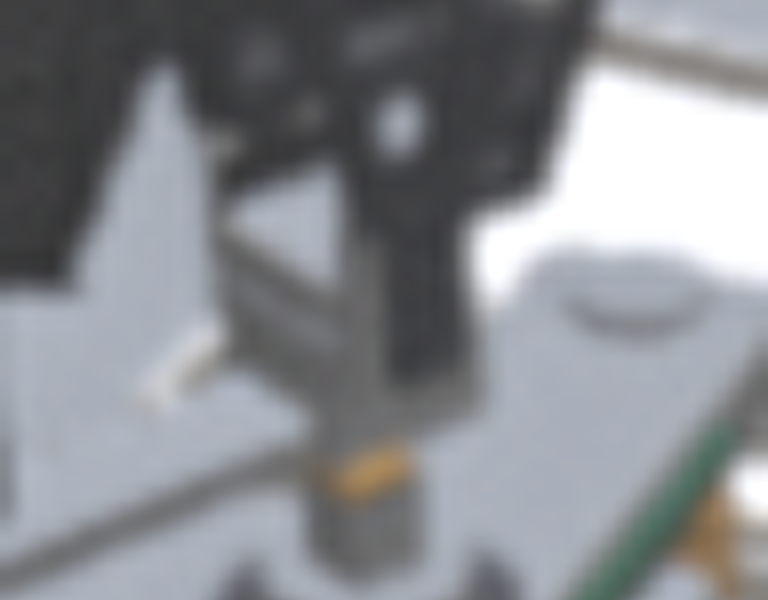

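```bash
python3 - <<'E'
from h import *
T=np.array([.5135,.223,.2741]);y=np.radians(57.2);ux=np.array([np.cos(y),np.sin(y),0]);uy=np.array([-np.sin(y),np.cos(y),0])
O=T-.0035*ux;O[2]=T[2]-.029
Z=lambda p:((proj("side",p)-[204,176]+.5)*16-[0,100]).round(0)
for n,a,b,c in[("-+bot",-17,17,0),("++bot",17,17,0),("+-bot",17,-17,0),("++top",17,17,40),("-+top",-17,17,40),("armL lower",60,12,0),("armL upper",60,12,10),("arm end lower",100,12,0),("grip top",90,0,80)]:
    print(n,Z(O+(a*ux+b*uy)/1e3+np.array([0,0,c/1e3])))
N=np.array([.5122,.2191,.2325]);print("nose",Z(N),"pix per mm along ux,uy,z",(Z(N+.01*ux)-Z(N))/10,(Z(N+.01*uy)-Z(N))/10,(Z(N+[0,0,.01])-Z(N))/10)
E
```

```text
-+bot [497. 424.]
++bot [345. 489.]
+-bot [233. 413.]
++top [336. 294.]
-+top [490. 231.]
armL lower [130. 561.]
armL upper [127. 513.]
arm end lower [-61. 642.]
grip top [-83. 192.]
nose [366. 475.] pix per mm along ux,uy,z [-4.4  1.9] [3.3 2.2] [-0.2 -4.7]
```

```bash
python3 - <<'E'
from h import *
s=np.load("s5.npy")
im=np.clip((s[175:212,188:238]-40)*1.5,0,255).astype(np.uint8)
im=cv2.resize(im,None,fx=16,fy=16,interpolation=cv2.INTER_CUBIC)
cv2.imwrite("pics/g6.png",im)
T=np.array([.5135,.223,.2741]);y=np.radians(57.2);ux=np.array([np.cos(y),np.sin(y),0]);uy=np.array([-np.sin(y),np.cos(y),0])
O=T-.0035*ux;O[2]=T[2]-.029
Z=lambda p:((proj("side",p)-[188,175]+.5)*16).round(0)
for n,a,b,c in[("-+bot",-17,17,0),("++bot",17,17,0),("arm end ++ low",116,12,0),("arm end ++ up",116,12,10),("arm end +- up",116,-12,10),("arm 17 - up",17,-12,10),("gripbot",90,0,14)]:
    print(n,Z(O+(a*ux+b*uy)/1e3+np.array([0,0,c/1e3])))
E
```

```text
-+bot [753. 540.]
++bot [601. 605.]
arm end ++ low [116. 791.]
arm end ++ up [112. 742.]
arm end +- up [ 35. 684.]
arm 17 - up [502. 492.]
gripbot [199. 641.]
```

View pics/g6.png

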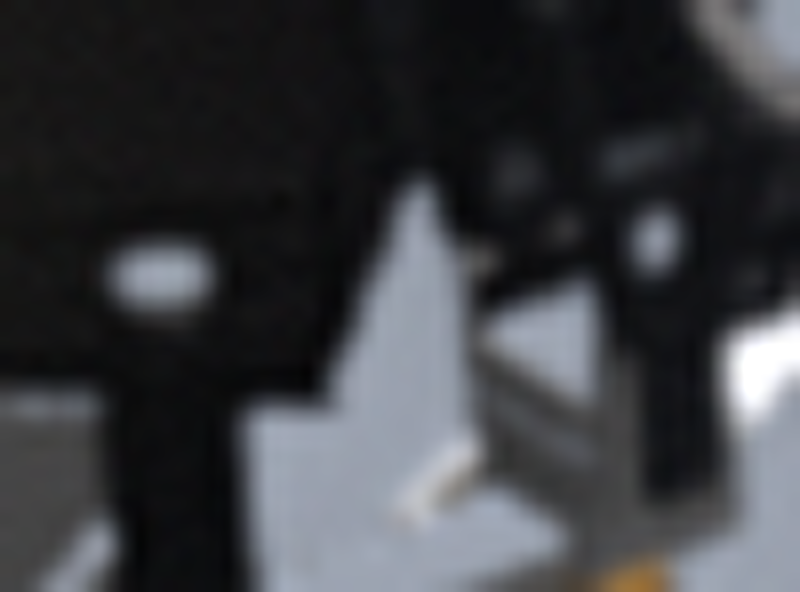

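Emit:
step_arm(commands=[[25,-0.8,0,5,0,0,0],[25,0,0,4,0,0,0],[25,0,0,1.5,0,0,0],[25,0,0,0,0,0,0]])

```text
t: 8.72
ee_pos: [0.5136, 0.2227, 0.2649]
eef_rot: [-3.141, 0.0, 0.999]
contact_force: [0.3, -0.5, -3.3]
grip_width: 0.0324
```

```bash
python3 - <<'E'
from h import *
plan(.5141,.2221,.243,57.5)
s=avg("side",2);np.save("s6",s)
im=np.clip((s[188:225,200:250]-30)*1.5,0,255).astype(np.uint8)
cv2.imwrite("pics/g7.png",cv2.resize(im,None,fx=16,fy=16,interpolation=cv2.INTER_CUBIC))
E
```

```text
t 8.72 tcp mm [513.6 222.7 264.9] rpy [-1.7999e+02  1.0000e-02  5.7210e+01] F [ 0.3 -0.5 -3.3] T [-0.08  0.01  0.02] w 32.4
 shift tool mm [-0.2  0.8 21.9]
 rotvec tool deg [-0.01  0.01 -0.29]
 shift after turn [-0.2  0.8 21.9]
```

View pics/g7.png

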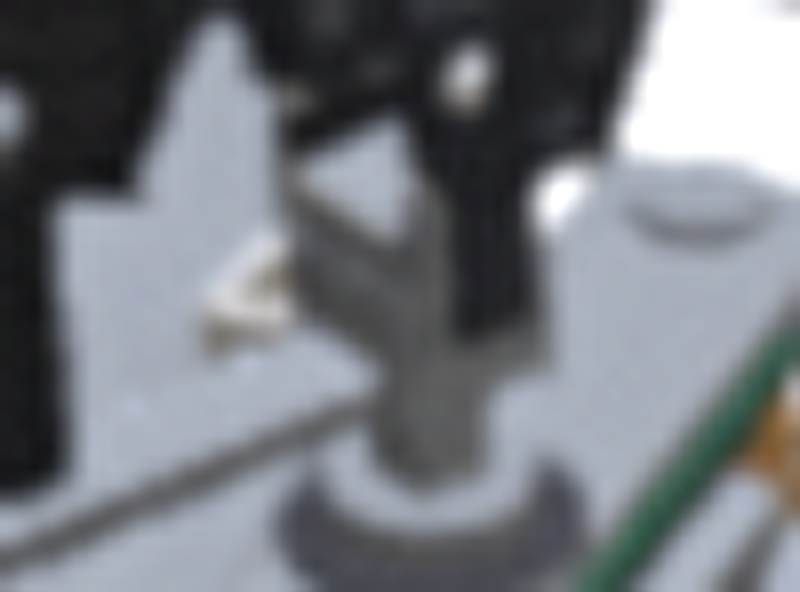

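Emit:
step_arm(commands=[[25,-1.5,-1,0,0,0,0],[25,0,0,2,0,0,0],[25,0,0,1,0,0,0],[25,0,0,0,0,0,0]])

```text
t: 9.32
ee_pos: [0.512, 0.222, 0.2619]
eef_rot: [-3.142, 0.0, 0.999]
contact_force: [-0.1, 0.6, -3.2]
grip_width: 0.0329
```

```bash
python3 - <<'E'
from h import *
plan(.5141,.2221,.243,57.5)
s=avg("side",2);np.save("s6",s)
im=np.clip((s[188:225,200:250]-30)*1.5,0,255).astype(np.uint8)
cv2.imwrite("pics/g8.png",cv2.resize(im,None,fx=16,fy=16,interpolation=cv2.INTER_CUBIC))
E
```

```text
t 9.32 tcp mm [512.  222.  261.9] rpy [-1.800e+02  1.000e-02  5.721e+01] F [-0.1  0.6 -3.2] T [-0.08  0.02  0.02] w 32.9
 shift tool mm [ 1.3  1.7 18.9]
 rotvec tool deg [-0.    0.01 -0.29]
 shift after turn [ 1.3  1.7 18.9]
```

View pics/g8.png

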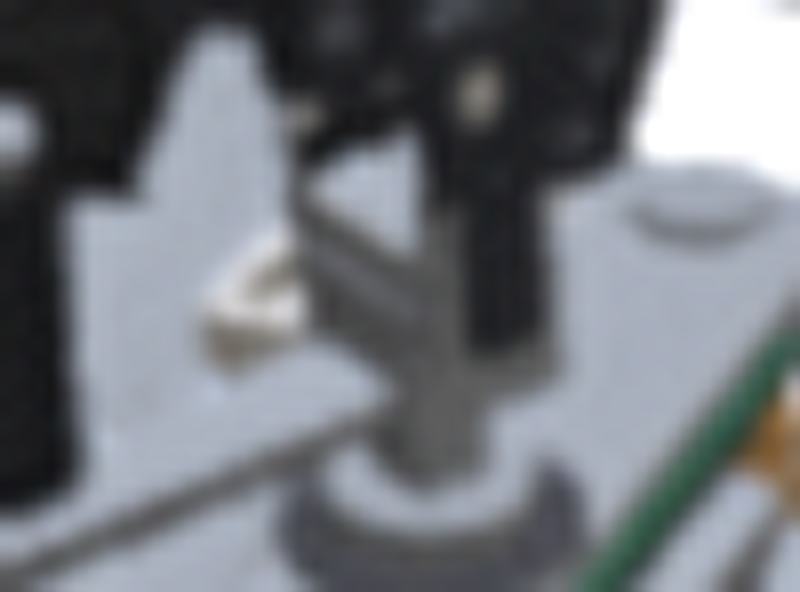

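Emit:
step_arm(commands=[[25,0,0,1,0,0,0],[25,0,0,1,0,0,0],[25,0,0,0,0,0,0]])

```text
t: 9.8
ee_pos: [0.5124, 0.2219, 0.2602]
eef_rot: [3.141, -0.0, 0.998]
contact_force: [2.0, -1.5, -2.9]
grip_width: 0.0321
```

Emit:
step_arm(commands=[[25,0,0,1,0,0,0],[25,0,0,0,0,0,0]])

```text
t: 10.05
ee_pos: [0.5125, 0.2218, 0.259]
eef_rot: [3.141, -0.0, 0.998]
contact_force: [3.4, -2.2, -2.7]
grip_width: 0.0327
```

```bash
python3 - <<'E'
from h import *
plan(.5141,.2221,.243,57.5)
E
```

```text
t 10.05 tcp mm [512.5 221.8 259. ] rpy [ 1.7996e+02 -2.0000e-02  5.7190e+01] F [ 3.4 -2.2 -2.7] T [-0.4  -0.83 -0.04] w 32.7
 shift tool mm [ 1.2  1.2 16. ]
 rotvec tool deg [ 0.04 -0.02 -0.31]
 shift after turn [ 1.2  1.2 16. ]
```

Emit:
step_arm(commands=[[25,0,0.7,0,0,0,0],[25,0,0,0,0,0,0]])

```text
t: 10.3
ee_pos: [0.5126, 0.2217, 0.259]
eef_rot: [-3.142, -0.0, 0.999]
contact_force: [2.5, -1.0, -2.6]
grip_width: 0.0331
```

Emit:
step_arm(commands=[[25,0,0,1,0,0,0],[25,0,0,0,0,0,0]])

```text
t: 10.55
ee_pos: [0.5126, 0.2217, 0.2579]
eef_rot: [-3.142, -0.0, 0.999]
contact_force: [2.9, -0.1, -3.9]
grip_width: 0.0328
```

```bash
python3 - <<'E'
from h import *
plan(.5141,.2221,.243,57.5)
E
```

```text
t 10.55 tcp mm [512.6 221.7 257.9] rpy [-1.800e+02 -1.000e-02  5.722e+01] F [ 2.9 -0.1 -3.9] T [-0.17 -0.65  0.07] w 32.8
 shift tool mm [ 1.2  1.1 14.9]
 rotvec tool deg [-0.   -0.01 -0.28]
 shift after turn [ 1.2  1.1 14.9]
```

Emit:
step_arm(commands=[[25,0.3,0.5,0,0,0,0],[25,0,0,1,0,0,0],[25,0,0,0,0,0,0]])

```text
t: 10.92
ee_pos: [0.5127, 0.2217, 0.2566]
eef_rot: [-3.141, 0.001, 0.999]
contact_force: [0.2, -0.4, -2.9]
grip_width: 0.0327
```

Emit:
step_arm(commands=[[25,0,0,1.5,0,0,0],[25,0,0,0,0,0,0]])

```text
t: 11.18
ee_pos: [0.5129, 0.2216, 0.2553]
eef_rot: [-3.141, 0.0, 0.999]
contact_force: [0.4, 0.3, -4.0]
grip_width: 0.0324
```

```bash
python3 - <<'E'
from h import *
plan(.5141,.2221,.243,57.5)
E
```

```text
t 11.18 tcp mm [512.9 221.6 255.3] rpy [-1.7998e+02  3.0000e-02  5.7220e+01] F [ 0.4  0.3 -4. ] T [-0.11  0.04 -0.02] w 32.4
 shift tool mm [ 1.1  0.8 12.2]
 rotvec tool deg [-0.02  0.03 -0.28]
 shift after turn [ 1.1  0.8 12.3]
```

Emit:
step_arm(commands=[[25,0,0,2,0,0,0],[25,0,0,2,0,0,0],[25,0,0,1,0,0,0],[25,0,0,0,0,0,0]])

```text
t: 11.68
ee_pos: [0.5131, 0.2216, 0.2504]
eef_rot: [-3.141, 0.0, 0.999]
contact_force: [0.3, 0.8, -3.4]
grip_width: 0.0326
```

Emit:
step_arm(commands=[[25,0,0,2,0,0,0],[25,0,0,2,0,0,0],[25,0,0,1,0,0,0],[25,0,0,0,0,0,0]])

```text
t: 12.18
ee_pos: [0.5131, 0.2216, 0.2454]
eef_rot: [-3.142, 0.0, 0.999]
contact_force: [0.1, -0.5, -2.7]
grip_width: 0.0326
```

```bash
python3 - <<'E'
from h import *
plan(.5141,.2221,.243,57.5)
E
```

```text
t 12.18 tcp mm [513.1 221.6 245.4] rpy [-1.800e+02  1.000e-02  5.722e+01] F [ 0.1 -0.5 -2.7] T [-0.12  0.03 -0.02] w 32.6
 shift tool mm [1.  0.6 2.4]
 rotvec tool deg [-0.    0.01 -0.28]
 shift after turn [1.  0.6 2.4]
```

Emit:
step_arm(commands=[[25,0,0,1.5,0,0,0],[25,0,0,1,0,0,0],[25,0,0,0,0,0,0]])

```text
t: 12.55
ee_pos: [0.5131, 0.2216, 0.2429]
eef_rot: [-3.142, 0.0, 0.999]
contact_force: [0.3, -0.0, -3.8]
grip_width: 0.0327
```

Emit:
step_arm(commands=[[25,0,0,1,0,0,0],[25,0,0,0,0,0,0]])

```text
t: 12.8
ee_pos: [0.5131, 0.2215, 0.2419]
eef_rot: [-3.142, 0.0, 0.999]
contact_force: [-0.2, 0.1, -2.9]
grip_width: 0.0326
```

Emit:
step_arm(commands=[[25,0,0,0.7,0,0,0],[25,0,0,0,0,0,0]])

```text
t: 13.05
ee_pos: [0.5132, 0.2216, 0.2414]
eef_rot: [3.141, -0.0, 0.999]
contact_force: [-0.6, -1.3, -1.8]
grip_width: 0.0326
```

Emit:
step_arm(commands=[[25,0,0,0.8,0,0,0],[25,0,0,0,0,0,0]])

```text
t: 13.3
ee_pos: [0.5132, 0.2216, 0.2414]
eef_rot: [3.141, -0.0, 0.999]
contact_force: [-2.7, -1.8, 6.7]
grip_width: 0.0327
```

```bash
python3 - <<'E'
from h import *
plan(.5141,.2221,.243,57.5)
E
```

```text
t 13.3 tcp mm [513.2 221.6 241.4] rpy [ 1.7996e+02 -2.0000e-02  5.7210e+01] F [-2.7 -1.8  6.7] T [-0.46  0.71  0.01] w 32.7
 shift tool mm [ 0.9  0.5 -1.6]
 rotvec tool deg [ 0.04 -0.02 -0.29]
 shift after turn [ 0.9  0.5 -1.6]
```

Emit:
step_arm(commands=[[55,0,0,0,0,0,0],[55,0,0,0,0,0,0],[55,0,0,0,0,0,0],[55,0,0,-10,0,0,0],[55,0,0,-30,0,0,0],[55,0,0,-40,0,0,0],[55,0,0,-30,0,0,0],[55,0,0,0,0,0,0]], force=60)

```text
t: 14.3
ee_pos: [0.514, 0.2225, 0.3537]
eef_rot: [3.139, -0.005, 0.999]
contact_force: [-0.2, 1.4, -0.7]
grip_width: 0.0551
```

Emit:
step_arm(commands=[[60,20,0,0,0,0,0],[60,40,0,0,0,0,0],[60,26,0,0,0,0,0],[60,0,0,0,0,0,0]])

```text
t: 14.8
ee_pos: [0.5595, 0.2954, 0.3491]
eef_rot: [-3.14, 0.001, 1.001]
contact_force: [0.4, -0.1, 0.0]
grip_width: 0.0603
```

```bash
python3 - <<'E'
from h import *
plan(.56,.2944,.262,57.2)
s=avg("side",2)
im=np.clip(s[168:225,180:250],0,255).astype(np.uint8)
cv2.imwrite("pics/g9.png",cv2.resize(im,None,fx=10,fy=10,interpolation=cv2.INTER_CUBIC))
E
```

```text
t 14.8 tcp mm [559.5 295.4 349.1] rpy [-1.7989e+02  6.0000e-02  5.7330e+01] F [ 0.4 -0.1  0. ] T [-0.05  0.04  0.03] w 60.3
 shift tool mm [-0.5  1.1 87.1]
 rotvec tool deg [-0.11  0.06  0.13]
 shift after turn [-0.6  0.9 87.1]
```

View pics/g9.png

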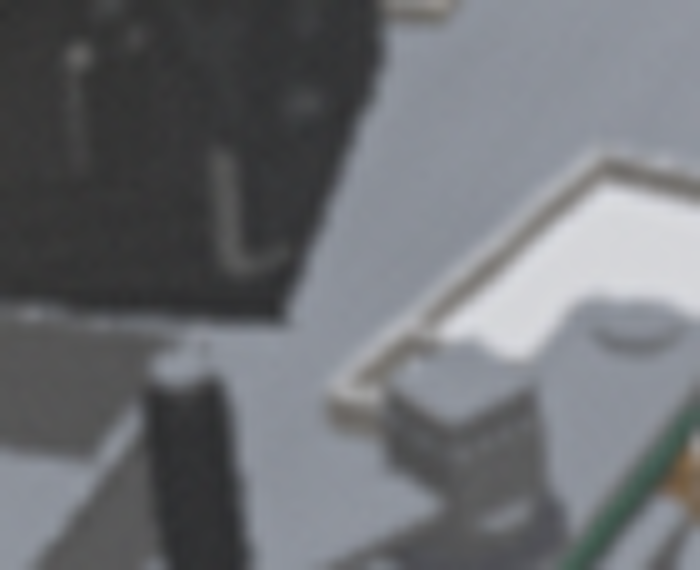

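```bash
python3 - <<'E'
from h import *
print(proj("side",[.56,.2944,.297]),proj("side",[.56,.2944,.226]),proj("side",[.5113,.2187,.252]))
E
```

```text
[199.32641996 202.51190164] [201.01200938 224.36177515] [226.46875596 205.64413845]
```

Emit:
step_arm(commands=[[60,1,1,15,0,0,0],[60,0,0,30,0,0,0],[60,0,0,25,0,0,0],[60,0,0,16,0,0,0],[60,0,0,0,0,0,0]])

```text
t: 15.52
ee_pos: [0.5606, 0.2932, 0.2632]
eef_rot: [-3.141, 0.002, 0.998]
contact_force: [0.3, -0.3, 0.5]
grip_width: 0.06
```

Emit:
step_arm(commands=[[20,0,0,0,0,0,0],[20,0,0,0,0,0,0],[20,0,0,0,0,0,0],[20,0,0,0,0,0,0]])

```text
t: 16.02
ee_pos: [0.5615, 0.2947, 0.2652]
eef_rot: [3.141, -0.002, 0.999]
contact_force: [0.7, 1.4, 2.2]
grip_width: 0.0231
```

```bash
python3 - <<'E'
from h import *
plan(.56,.2944,.262,57.2)
s=avg("side",2)
im=np.clip(s[158:230,175:255],0,255).astype(np.uint8)
cv2.imwrite("pics/g10.png",cv2.resize(im,None,fx=8,fy=8,interpolation=cv2.INTER_CUBIC))
E
```

```text
t 16.02 tcp mm [561.5 294.7 265.2] rpy [ 1.7996e+02 -9.0000e-02  5.7220e+01] F [0.7 1.4 2.2] T [ 0.19 -0.17 -0.02] w 23.1
 shift tool mm [-1.  -1.1  3.2]
 rotvec tool deg [ 0.04 -0.09  0.02]
 shift after turn [-1.  -1.1  3.2]
```

View pics/g10.png

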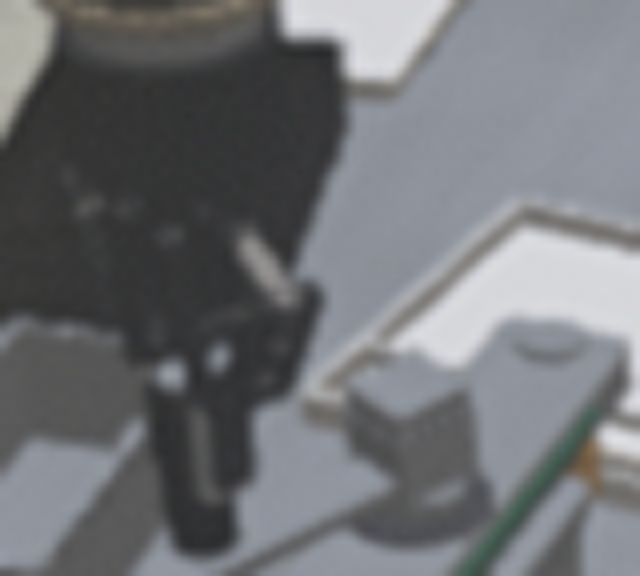

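Emit:
step_arm(commands=[[20,-1.4,15.6,0,0,0,0],[20,-4.1,15.2,0,0,0,0],[20,-6.6,14.2,0,0,0,0]], force=80)

```text
t: 16.5
ee_pos: [0.5916, 0.2621, 0.2653]
eef_rot: [-3.138, -0.003, 1.001]
contact_force: [-4.4, 6.2, 7.2]
grip_width: 0.023
```

```bash
cat > w.py <<'E'
from h import *
from workcell import arm
s=arm.sense();p=s["ee_pos"];c=np.array([.512,.2187]);d=p[:2]-c;r=np.hypot(*d);a=np.arctan2(d[1],d[0])
th=(57.2-np.degrees(a))%360
f=s["contact_force"];tan=np.array([np.sin(a),-np.cos(a)]);y=np.radians(57.2)
print("t %.2f theta %.1f r %.1f z %.1f Ftan %.1f Frad %.1f Fz %.1f w %.1f T %s yaw %.1f"%(s["t"],th,r*1e3,p[2]*1e3,f[:2]@tan,f[:2]@(d/r),f[2],s["grip_width"]*1e3,s["wrist_torque"].round(2),np.degrees(s["eef_rot"][2])),"vel",s["joint_vel"].round(2))
import sys
if len(sys.argv)>1:
    R=.0905;st,n=map(float,sys.argv[1:3]);q=d;pt=lambda t:R*np.array([np.cos(np.radians(t)),np.sin(np.radians(t))])
    tool=np.array([d@[np.cos(y),np.sin(y)],d@[np.sin(y),-np.cos(y)]])
    cur=tool
    for i in range(int(n)):
        nx=pt(th+st*(i+1));print((nx-cur).__mul__(1e3).round(1).tolist(),end=" ");cur=nx
    print()
E
python3 w.py 10 8
```

```text
t 16.50 theta 28.6 r 90.7 z 265.3 Ftan -7.6 Frad -0.9 Fz 7.2 w 23.0 T [ 1.8   1.75 -0.05] yaw 57.4 vel [ 0.17  0.02  0.02 -0.04 -0.01  0.02  0.2 ]
[-8.9, 13.0] [-10.9, 11.4] [-12.7, 9.4] [-14.1, 7.0] [-15.1, 4.5] [-15.7, 1.8] [-15.7, -1.0] [-15.3, -3.7]
```

Emit:
step_arm(commands=[[20,-8.9,13,-0.5,0,0,0],[20,-10.9,11.4,0,0,0,0],[20,-12.7,9.4,0,0,0,0],[20,-14.1,7,0,0,0,0]])

```text
t: 17.0
ee_pos: [0.6013, 0.2015, 0.2665]
eef_rot: [-3.139, -0.005, 1.001]
contact_force: [-3.7, 9.3, 10.8]
grip_width: 0.0234
```

```bash
python3 w.py 10 8
```

```text
t 17.00 theta 68.1 r 90.9 z 266.5 Ftan -8.5 Frad -5.4 Fz 10.8 w 23.4 T [ 2.95  1.73 -0.02] yaw 57.3 vel [ 0.2  -0.09 -0.01  0.15 -0.04 -0.06  0.18]
[-15.2, 4.2] [-15.7, 1.9] [-15.8, -0.8] [-15.4, -3.6] [-14.5, -6.2] [-13.2, -8.6] [-11.5, -10.8] [-9.5, -12.6]
```

Emit:
step_arm(commands=[[20,-14.8,3.5,-2,0,0,0],[20,-15.7,1.8,-1,0,0,0],[20,-15.7,-0.8,0,0,0,0],[20,-15.2,-3.6,0,0,0,0]])

```text
t: 17.5
ee_pos: [0.5702, 0.1487, 0.2694]
eef_rot: [3.141, -0.007, 1.0]
contact_force: [3.2, 4.9, 7.1]
grip_width: 0.0228
```

```bash
python3 w.py 10 8
```

```text
t 17.50 theta 107.5 r 91.1 z 269.4 Ftan -5.6 Frad -1.8 Fz 7.1 w 22.8 T [ 1.65 -0.44 -0.02] yaw 57.3 vel [ 0.16 -0.18 -0.02  0.27 -0.05 -0.1   0.11]
[-14.4, -6.6] [-13.3, -8.5] [-11.6, -10.6] [-9.6, -12.5] [-7.3, -14.0] [-4.8, -15.0] [-2.1, -15.6] [0.7, -15.8]
```

Emit:
step_arm(commands=[[20,-14.4,-6.4,-1,0,0,0],[20,-13.2,-8.5,0,0,0,0],[20,-11.6,-10.6,0,0,0,0],[20,-9.6,-12.5,0,0,0,0]])

```text
t: 18.0
ee_pos: [0.5129, 0.126, 0.2701]
eef_rot: [3.138, -0.005, 0.997]
contact_force: [8.1, 4.5, 2.5]
grip_width: 0.0228
```

```bash
python3 w.py 10 8
```

```text
t 18.00 theta 146.6 r 92.7 z 270.1 Ftan -8.2 Frad -4.4 Fz 2.5 w 22.8 T [ 1.45 -1.82 -0.1 ] yaw 57.2 vel [ 0.05 -0.2  -0.05  0.28 -0.08 -0.1  -0.01]
[-5.7, -15.1] [-5.0, -15.0] [-2.3, -15.6] [0.5, -15.8] [3.2, -15.5] [5.8, -14.7] [8.3, -13.4] [10.5, -11.8]
```

```bash
python3 - <<'E'
import numpy as np
P=np.array([(.5615,.2947),(.5916,.2621),(.6013,.2015),(.5702,.1487),(.5129,.126)])
A=np.c_[2*P,np.ones(5)];s=np.linalg.lstsq(A,(P**2).sum(1),rcond=None)[0];print(s[:2],np.sqrt(s[2]+s[0]**2+s[1]**2))
from scipy.optimize import least_squares
r=least_squares(lambda c:np.hypot(*(P-c).T)-.0902,[.512,.219]);print(r.x,r.fun)
E
sed -i 's/\[.512,.2187\]/[.5113,.2168]/' w.py; python3 w.py 10 8
```

```text
[0.51052245 0.21823314] 0.09205780560814804
[0.51288643 0.21760538] [ 0.00094198  0.00021901 -0.00033153 -0.00057413  0.00140538]
t 18.00 theta 146.2 r 90.8 z 270.1 Ftan -8.2 Frad -4.3 Fz 2.5 w 22.8 T [ 1.45 -1.82 -0.1 ] yaw 57.2 vel [ 0.05 -0.2  -0.05  0.28 -0.08 -0.1  -0.01]
[-7.3, -14.0] [-5.1, -14.9] [-2.4, -15.6] [0.3, -15.8] [3.1, -15.5] [5.7, -14.7] [8.2, -13.5] [10.4, -11.9]
```

```bash
sed -i 's/\[.5113,.2168\]/[.512,.2178]/' w.py
```

Emit:
step_arm(commands=[[20,-6.4,-14.6,0,0,0,0],[20,-5,-15,0,0,0,0],[20,-2.3,-15.6,0,0,0,0],[20,0.4,-15.8,0,0,0,0]])

```text
t: 18.5
ee_pos: [0.4542, 0.1454, 0.27]
eef_rot: [3.137, -0.001, 0.995]
contact_force: [4.8, -6.3, 6.8]
grip_width: 0.0228
```

```bash
python3 w.py 10 8
```

```text
t 18.50 theta 185.8 r 92.7 z 270.0 Ftan -7.7 Frad 1.9 Fz 6.8 w 22.8 T [-0.72 -1.77 -0.04] yaw 57.0 vel [-0.11 -0.13 -0.08  0.16 -0.05 -0.05 -0.18]
[5.1, -15.3] [5.6, -14.7] [8.1, -13.5] [10.3, -11.9] [12.2, -10.0] [13.8, -7.7] [14.9, -5.2] [15.6, -2.5]
```

```bash
sed -i 's/\[.512,.2178\]/[.5107,.218]/; s/R=.0905/R=.092/' w.py;python3 w.py 10 5
```

```text
t 18.50 theta 185.1 r 92.0 z 270.0 Ftan -7.7 Frad 2.0 Fz 6.8 w 22.8 T [-0.72 -1.77 -0.04] yaw 57.0 vel [-0.11 -0.13 -0.08  0.16 -0.05 -0.05 -0.18]
[2.9, -15.8] [5.5, -15.1] [8.0, -13.9] [10.3, -12.3] [12.3, -10.3]
```

Emit:
step_arm(commands=[[20,2.8,-15.8,0,0,0,0],[20,5.5,-15.1,0,0,0,0],[20,8,-13.9,0,0,0,0],[20,10.3,-12.3,0,0,0,0]])

```text
t: 19.0
ee_pos: [0.421, 0.1992, 0.2698]
eef_rot: [3.137, -0.001, 0.996]
contact_force: [9.5, -5.5, 2.5]
grip_width: 0.023
```

```bash
python3 w.py 10 6
```

```text
t 19.00 theta 225.4 r 91.7 z 269.8 Ftan -7.4 Frad -8.2 Fz 2.5 w 23.0 T [-1.21 -2.84 -0.06] yaw 57.1 vel [-0.22  0.05 -0.07 -0.05  0.05 -0.   -0.31]
[12.1, -10.5] [13.9, -7.9] [15.1, -5.4] [15.8, -2.7] [16.0, 0.1] [15.8, 2.9]
```

Emit:
step_arm(commands=[[20,13,-9.5,0,0,0,0],[20,13.9,-7.9,0,0,0,0],[20,15,-5.3,0,0,0,0],[20,15.6,-2.7,0,0,0,0]])

```text
t: 19.5
ee_pos: [0.4305, 0.2602, 0.2693]
eef_rot: [3.137, 0.002, 0.996]
contact_force: [3.9, -10.9, 6.8]
grip_width: 0.0227
```

```bash
sed -i 's/\[.5107,.218\]/[.5115,.218]/; s/R=.092/R=.0908/' w.py;python3 w.py 10 6
```

```text
t 19.50 theta 264.7 r 91.3 z 269.3 Ftan -7.9 Frad -8.5 Fz 6.8 w 22.7 T [-2.87 -1.86 -0.  ] yaw 57.1 vel [-0.2   0.18  0.01 -0.22  0.12  0.08 -0.21]
[15.9, 0.4] [15.6, 2.7] [14.9, 5.3] [13.7, 7.8] [12.2, 10.1] [10.2, 12.1]
```

Emit:
step_arm(commands=[[20,16,1.6,0,0,0,0],[20,15.5,3,0,0,0,0],[20,14.7,5.6,0,0,0,0],[20,13.5,8,0,0,0,0]])

```text
t: 20.0
ee_pos: [0.4754, 0.3007, 0.2685]
eef_rot: [3.141, 0.006, 0.998]
contact_force: [-6.7, -8.2, 6.7]
grip_width: 0.0231
```

```bash
python3 w.py 8 6
```

```text
t 20.00 theta 303.6 r 90.3 z 268.5 Ftan -9.5 Frad -4.9 Fz 6.7 w 23.1 T [-2.51  1.11  0.  ] yaw 57.2 vel [-0.07  0.2   0.05 -0.29  0.09  0.11 -0.  ]
[10.3, 7.3] [8.9, 9.1] [7.5, 10.2] [6.0, 11.1] [4.4, 11.9] [2.7, 12.4]
```

Emit:
step_arm(commands=[[20,12.6,9.4,0,0,0,0],[20,10.4,11.8,0,0,0,0],[20,8.3,13.4,0,0,0,0]])

```text
t: 20.38
ee_pos: [0.5199, 0.3078, 0.2675]
eef_rot: [-3.14, 0.01, 0.999]
contact_force: [-12.1, -9.1, 5.3]
grip_width: 0.0227
```

```bash
python3 w.py 10 6
```

```text
t 20.38 theta 332.5 r 90.2 z 267.5 Ftan -11.2 Frad -10.2 Fz 5.3 w 22.7 T [-2.58  2.76  0.02] yaw 57.2 vel [ 0.02  0.17  0.06 -0.26  0.05  0.11  0.11]
[6.6, 14.3] [3.4, 15.5] [0.7, 15.8] [-2.1, 15.7] [-4.8, 15.1] [-7.3, 14.0]
```

Emit:
step_arm(commands=[[20,5.8,14.8,0,0,0,0],[20,3,15.5,0,0,0,0]])

```text
t: 20.62
ee_pos: [0.5487, 0.2999, 0.2673]
eef_rot: [-3.137, 0.01, 1.0]
contact_force: [-16.7, -5.6, 5.4]
grip_width: 0.023
```

```bash
python3 w.py 10 6
```

```text
t 20.62 theta 351.6 r 90.0 z 267.3 Ftan -12.9 Frad -12.1 Fz 5.4 w 23.0 T [-1.47  3.83  0.05] yaw 57.3 vel [ 0.09  0.12  0.04 -0.2   0.03  0.08  0.17]
[1.7, 15.7] [-1.8, 15.7] [-4.5, 15.2] [-7.1, 14.1] [-9.4, 12.7] [-11.5, 10.9]
```

Emit:
step_arm(commands=[[20,-1,13,0,0,0,0]])

```text
t: 20.75
ee_pos: [0.5592, 0.2938, 0.2677]
eef_rot: [-3.136, 0.006, 1.001]
contact_force: [-14.4, 1.9, 4.7]
grip_width: 0.0233
```

```bash
python3 w.py 10 1
```

```text
t 20.75 theta 359.4 r 89.6 z 267.7 Ftan -13.2 Frad -6.1 Fz 4.7 w 23.3 T [ 0.33  3.45 -0.  ] yaw 57.3 vel [ 0.1   0.06  0.02 -0.11  0.    0.04  0.16]
[-0.0, 15.8]
```

Emit:
step_arm(commands=[[20,0,0,0,0,0,0],[20,0,0,0,0,0,0]])

```text
t: 21.0
ee_pos: [0.5602, 0.2931, 0.2679]
eef_rot: [-3.138, 0.006, 1.0]
contact_force: [-10.1, -1.5, 3.1]
grip_width: 0.0234
```

```bash
python3 w.py 10 1
python3 - <<'E'
from h import *
s=avg("side",2);np.save("s7",s)
im=np.clip(s[195:265,180:270],0,255).astype(np.uint8)
a=cv2.resize(im,None,fx=7,fy=7,interpolation=cv2.INTER_CUBIC)
cv2.imwrite("pics/p1.png",a)
s0=np.load("avg0.npz")["s"];im=np.clip(s0[195:265,180:270],0,255).astype(np.uint8)
cv2.imwrite("pics/p0.png",cv2.resize(im,None,fx=7,fy=7,interpolation=cv2.INTER_CUBIC))
E
```

```text
t 21.00 theta 0.1 r 89.5 z 267.9 Ftan -7.7 Frad -6.7 Fz 3.1 w 23.4 T [-0.54  2.22 -0.02] yaw 57.3 vel [-0.  0. -0.  0.  0.  0. -0.]
[-0.1, 15.8]
```

View pics/p1.png

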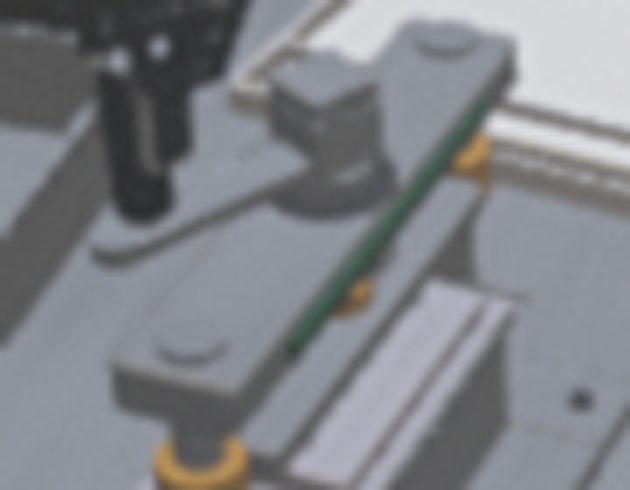

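View pics/p0.png

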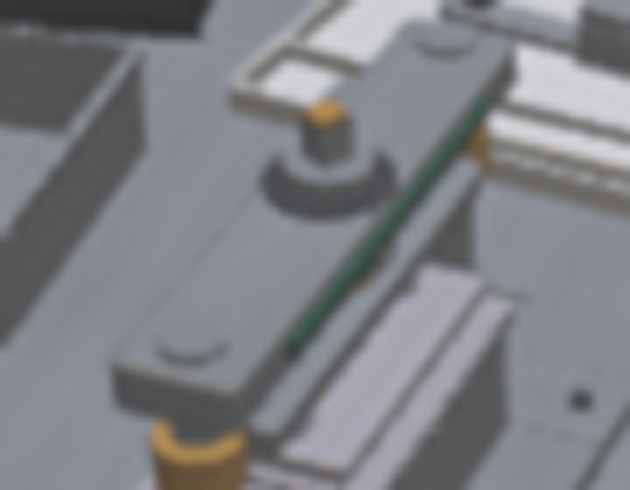

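Emit:
step_arm(commands=[[60,0,0,0,0,0,0],[60,0,0,0,0,0,0],[60,0,0,0,0,0,0],[60,0,0,-15,0,0,0],[60,0,0,-35,0,0,0],[60,0,0,-30,0,0,0],[60,0,0,-5,0,0,0],[60,0,0,0,0,0,0]])

```text
t: 22.1
ee_pos: [0.5626, 0.2941, 0.3545]
eef_rot: [3.141, -0.001, 0.999]
contact_force: [-0.8, 1.1, 0.3]
grip_width: 0.0598
```

```bash
python3 - <<'E'
from h import *
plan(.5132,.2216,.2414,57)
s=avg("side",3);np.save("s8",s)
im=np.clip(s[168:230,180:260],0,255).astype(np.uint8)
cv2.imwrite("pics/h1.png",cv2.resize(im,None,fx=9,fy=9,interpolation=cv2.INTER_CUBIC))
t=avg("top",3);np.save("t8",t)
im=np.clip(t[140:200,150:230],0,255).astype(np.uint8)
cv2.imwrite("pics/h2.png",cv2.resize(im,None,fx=9,fy=9,interpolation=cv2.INTER_CUBIC))
E
```

```text
t 22.1 tcp mm [562.6 294.1 354.5] rpy [ 1.7997e+02 -4.0000e-02  5.7210e+01] F [-0.8  1.1  0.3] T [0.02 0.03 0.03] w 59.8
 shift tool mm [-87.8  -2.3 113. ]
 rotvec tool deg [ 0.03 -0.04  0.21]
 shift after turn [-87.7  -2.  113.1]
```

View pics/h1.png

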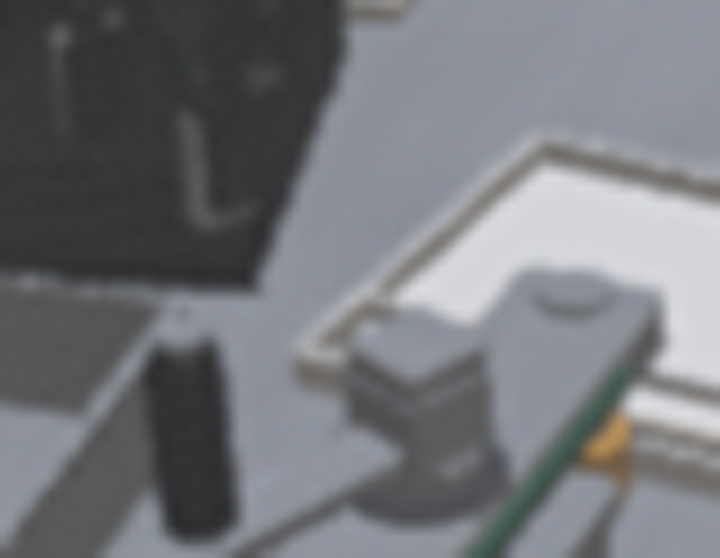

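View pics/h2.png

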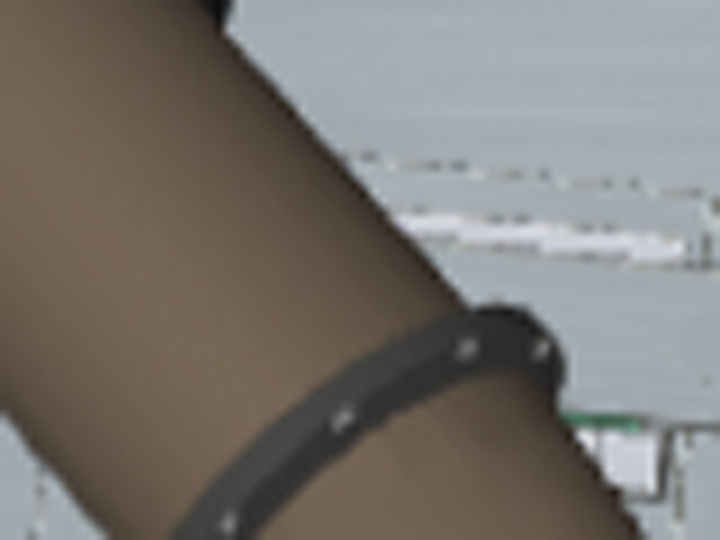

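Emit:
step_arm(commands=[[60,-25,-1,0,0,0,0],[60,-40,-1,0,0,0,0],[60,-23,0,0,0,0,0],[60,0,0,20,0,0,0],[60,0,0,35,0,0,0],[60,0,0,30,0,0,0],[60,0,0,15,0,0,0],[60,0,0,0,0,0,0]])

```text
t: 23.4
ee_pos: [0.5129, 0.221, 0.2533]
eef_rot: [-3.141, 0.001, 0.999]
contact_force: [-0.3, 0.1, 0.3]
grip_width: 0.0599
```

```bash
python3 - <<'E'
from h import *
plan(.5132,.2216,.2414,57)
s=avg("side",1)
im=np.clip(s[168:230,180:260],0,255).astype(np.uint8)
cv2.imwrite("pics/h3.png",cv2.resize(im,None,fx=9,fy=9,interpolation=cv2.INTER_CUBIC))
E
```

```text
t 23.4 tcp mm [512.9 221.  253.3] rpy [-1.7994e+02  8.0000e-02  5.7220e+01] F [-0.3  0.1  0.3] T [ 0.03  0.05 -0.01] w 59.9
 shift tool mm [ 0.7 -0.1 11.9]
 rotvec tool deg [-0.06  0.08  0.22]
 shift after turn [ 0.7 -0.1 11.9]
```

View pics/h3.png

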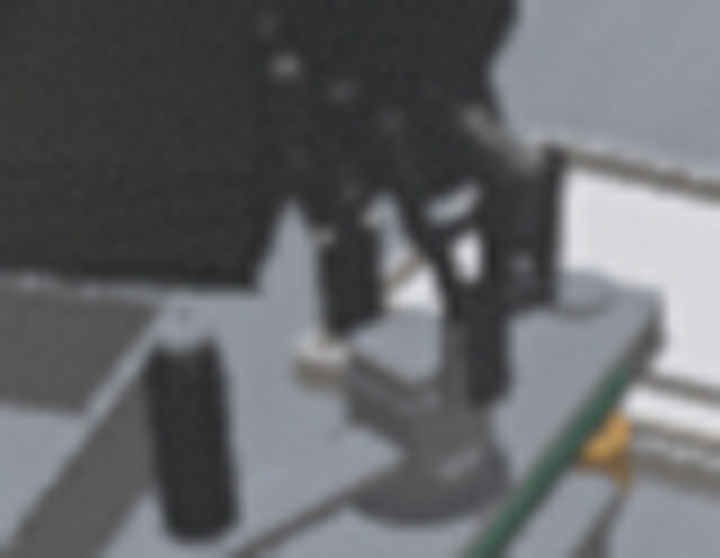

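Emit:
step_arm(commands=[[60,0.5,0,6,0,0,0],[60,0,0,4,0,0,0],[60,0,0,0,0,0,0],[25,0,0,0,0,0,0],[25,0,0,0,0,0,0],[25,0,0,0,0,0,0],[25,0,0,0,0,0,0]], force=60)

```text
t: 24.32
ee_pos: [0.5133, 0.2217, 0.2444]
eef_rot: [3.142, -0.0, 0.999]
contact_force: [-2.5, -1.6, 4.4]
grip_width: 0.0332
```

```bash
python3 - <<'E'
from h import *
plan(.5132,.2216,.2414,57)
E
```

```text
t 24.32 tcp mm [513.3 221.7 244.4] rpy [180.    -0.    57.22] F [-2.5 -1.6  4.4] T [-0.15  0.69  0.1 ] w 33.2
 shift tool mm [-0.2  0.   3. ]
 rotvec tool deg [ 0.   -0.    0.22]
 shift after turn [-0.2  0.   3. ]
```

Gripped. I'll lift slowly and watch for binding.

Emit:
step_arm(commands=[[25,0,0,-1,0,0,0],[25,0,0,-2,0,0,0],[25,0,0,-2,0,0,0]], force=90)

```text
t: 24.7
ee_pos: [0.5133, 0.2218, 0.2484]
eef_rot: [-3.141, 0.0, 0.999]
contact_force: [1.5, 2.5, -8.2]
grip_width: 0.0328
```

Emit:
step_arm(commands=[[25,0,0,-3,0,0,0],[25,0,0,-4,0,0,0],[25,0,0,-4,0,0,0]])

```text
t: 25.08
ee_pos: [0.5135, 0.2218, 0.2605]
eef_rot: [3.142, -0.0, 0.999]
contact_force: [-0.0, 3.6, -6.1]
grip_width: 0.0331
```

```bash
python3 - <<'E'
from h import *
plan(.5132,.2216,.2414,57)
E
```

```text
t 25.07 tcp mm [513.5 221.8 260.5] rpy [ 1.800e+02 -2.000e-02  5.722e+01] F [-0.   3.6 -6.1] T [ 0.63 -0.    0.02] w 33.1
 shift tool mm [-0.3 -0.1 19.1]
 rotvec tool deg [ 0.   -0.02  0.22]
 shift after turn [-0.3 -0.1 19.1]
```

Emit:
step_arm(commands=[[25,0,0,-6,0,0,0],[25,0,0,-15,0,0,0],[25,0,0,-20,0,0,0],[25,0,0,-10,0,0,0],[25,0,0,0,0,0,8],[25,0,0,0,0,0,10],[25,0,0,0,0,0,10],[25,0,0,0,0,0,10]])

```text
t: 26.08
ee_pos: [0.5135, 0.2213, 0.3112]
eef_rot: [3.141, 0.0, 0.329]
contact_force: [-0.1, -0.8, -3.7]
grip_width: 0.0334
```

Emit:
step_arm(commands=[[25,0,0,0,0,0,10],[25,0,0,0,0,0,10],[25,0,0,0,0,0,8],[25,0,0,0,0,0,2.5],[25,0,0,0,0,0,0]])

```text
t: 26.7
ee_pos: [0.5134, 0.2215, 0.3112]
eef_rot: [3.141, -0.0, -0.197]
contact_force: [0.1, 0.0, -4.2]
grip_width: 0.0329
```

```bash
python3 - <<'E'
from h import *
plan(.5168,-.2328,.31,-11.3)
s=avg("side",1)
im=np.clip(s[150:270,170:270],0,255).astype(np.uint8)
cv2.imwrite("pics/k1.png",cv2.resize(im,None,fx=5,fy=5,interpolation=cv2.INTER_CUBIC))
E
```

```text
t 26.7 tcp mm [513.4 221.5 311.2] rpy [ 1.7999e+02 -1.0000e-02 -1.1260e+01] F [ 0.1  0.  -4.2] T [ 0.04  0.06 -0.07] w 32.9
 shift tool mm [ 92.  444.9   1.3]
 rotvec tool deg [ 0.01 -0.01  0.04]
 shift after turn [ 92.3 444.8   1.2]
```

View pics/k1.png

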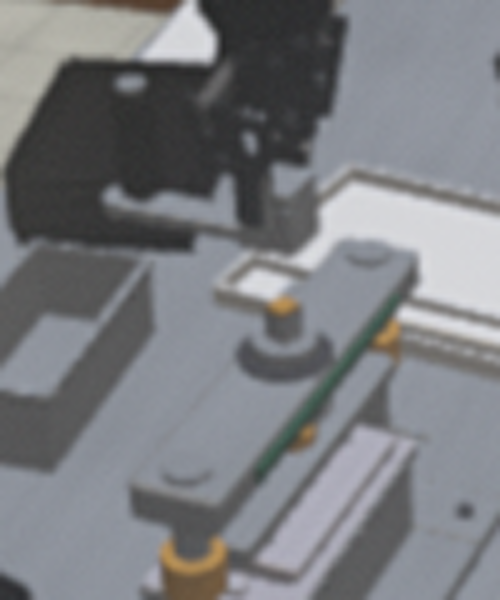

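Emit:
step_arm(commands=[[25,5,25,0,0,0,0],[25,10,48,0,0,0,0],[25,12,58,0,0,0,0],[25,12,58,0,0,0,0],[25,12,58,0,0,0,0],[25,12,58,0,0,0,0],[25,11,54,0,0,0,0],[25,9,44,0,0,0,0]])

```text
t: 27.75
ee_pos: [0.5155, -0.1925, 0.3112]
eef_rot: [3.141, -0.0, -0.197]
contact_force: [-0.2, 0.4, -4.0]
grip_width: 0.0331
```

Emit:
step_arm(commands=[[25,6,28,10,0,0,0],[25,3,14,40,0,0,0],[25,0,0,50,0,0,0],[25,0,0,50,0,0,0],[25,0,0,35,0,0,0],[25,0,0,15,0,0,0],[25,0,0,0,0,0,0]])

```text
t: 28.62
ee_pos: [0.5165, -0.2328, 0.1108]
eef_rot: [-3.141, 0.001, -0.196]
contact_force: [0.5, -0.7, -2.8]
grip_width: 0.0328
```

```bash
python3 - <<'E'
from h import *
plan(.5168,-.2328,.0364,-11.3)
s=avg("side",1)
im=np.clip(s[120:240,190:310],0,255).astype(np.uint8)
cv2.imwrite("pics/k2.png",cv2.resize(im,None,fx=5,fy=5,interpolation=cv2.INTER_CUBIC))
E
```

```text
t 28.62 tcp mm [ 516.5 -232.8  110.8] rpy [-1.7999e+02  6.0000e-02 -1.1260e+01] F [ 0.5 -0.7 -2.8] T [0.02 0.06 0.  ] w 32.8
 shift tool mm [ 0.3 -0.  74.4]
 rotvec tool deg [-0.01  0.06  0.04]
 shift after turn [ 0.3 -0.  74.4]
```

View pics/k2.png

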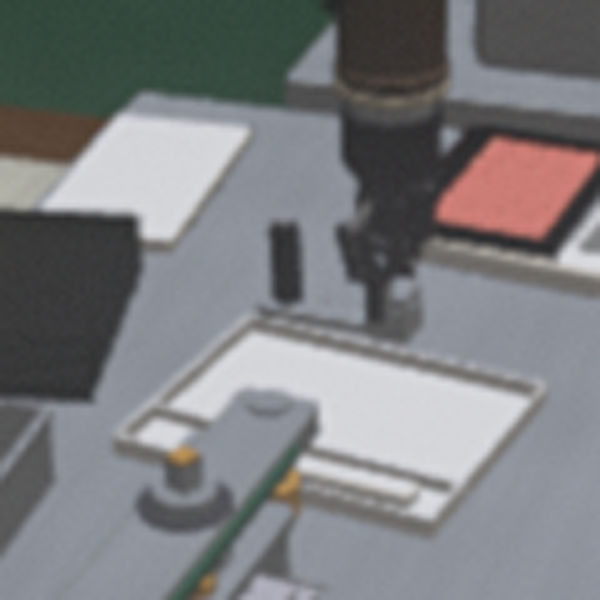

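The side view shows the crank level in hand at (285–415, 310), above the tray. Lowering it.

Emit:
step_arm(commands=[[25,0,0,20,0,0,0],[25,0,0,25,0,0,0],[25,0,0,15,0,0,0],[25,0,0,8,0,0,0],[25,0,0,4,0,0,0],[25,0,0,0,0,0,0]])

```text
t: 29.42
ee_pos: [0.5172, -0.233, 0.0396]
eef_rot: [3.141, -0.001, -0.197]
contact_force: [-0.6, 0.0, -1.2]
grip_width: 0.0328
```

Emit:
step_arm(commands=[[25,0,0,1,0,0,0],[25,0,0,1,0,0,0],[25,0,0,0,0,0,0]])

```text
t: 29.8
ee_pos: [0.5166, -0.2327, 0.0374]
eef_rot: [3.142, -0.0, -0.197]
contact_force: [-4.0, 1.3, 5.2]
grip_width: 0.0326
```

Emit:
step_arm(commands=[[60,0,0,0,0,0,0],[60,0,0,0,0,0,0],[60,0,0,0,0,0,0],[60,0,0,-10,0,0,0],[60,0,0,-30,0,0,0],[60,0,0,-45,0,0,0],[60,0,0,-45,0,0,0],[60,0,0,-40,0,0,0]], force=40)

```text
t: 30.8
ee_pos: [0.5167, -0.2328, 0.2095]
eef_rot: [3.141, -0.001, -0.197]
contact_force: [-0.7, -0.1, -0.3]
grip_width: 0.0598
```

Emit:
step_arm(commands=[[60,-30,15,-10,0,0,0],[60,-40,30,0,0,0,0],[60,-40,40,0,0,0,0],[60,-40,40,0,0,0,0],[60,-40,40,0,0,0,0],[60,-30,30,0,0,0,0],[60,-10,10,0,0,0,0],[60,0,0,0,0,0,0]])

```text
t: 31.8
ee_pos: [0.2508, -0.389, 0.2175]
eef_rot: [3.141, -0.001, -0.199]
contact_force: [0.1, -1.0, -0.5]
grip_width: 0.0599
```

```bash
python3 - <<'E'
from h import *
plan(.5168,-.2328,.0364,-11.3)
s=avg("side",3);t=avg("top",3);np.savez("fin",s=s,t=t)
cv2.imwrite("pics/f1.png",s.astype(np.uint8));cv2.imwrite("pics/f2.png",t.astype(np.uint8))
f=lambda im,u,v,r:cv2.resize(np.clip(im[v-r:v+r,u-r:u+r],0,255).astype(np.uint8),(400,400),interpolation=cv2.INTER_CUBIC)
cv2.imwrite("pics/f3.png",np.hstack([f(t,325,172,35),f(s,250,200,40)]))
E
```

```text
t 31.8 tcp mm [ 250.8 -389.   217.5] rpy [ 1.7998e+02 -4.0000e-02 -1.1370e+01] F [ 0.1 -1.  -0.5] T [ 0.01 -0.    0.03] w 59.9
 shift tool mm [ 229.9 -205.7  181.1]
 rotvec tool deg [ 0.02 -0.04 -0.07]
 shift after turn [ 230.2 -205.3  181.1]
```

View pics/f2.png

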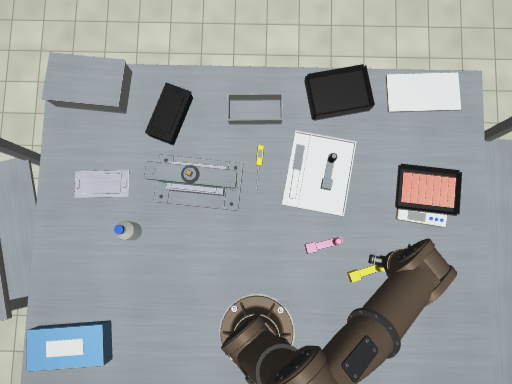

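View pics/f3.png

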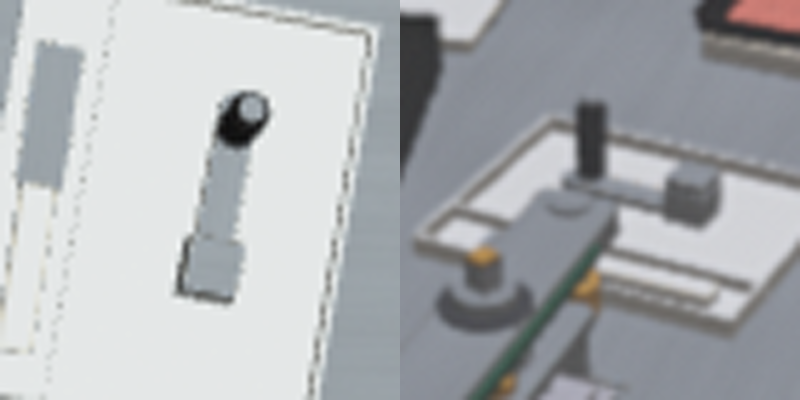

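```bash
python3 - <<'E'
from h import *
for t in(np.load("avg0.npz")["t"],np.load("fin.npz")["t"]):
    v,u=np.mgrid[165:180,181:197]
    W=np.clip(t[...,2]-t[...,0]-8,0,80)[165:180,181:197];W[np.hypot(u-188.4,v-172.2)>6]=0;W=W.ravel()
    P=np.array([onz("top",a,c,.231) for a,c in zip(u.ravel(),v.ravel())])[:,:2]
    c=(P*W[:,None]).sum(0)/W.sum();q=P-c;z=q[:,0]+1j*q[:,1]
    print(c,(np.degrees(np.angle((W*z**4).sum())/4)+45)%90)
a,b=np.load("avg0.npz")["s"],np.load("fin.npz")["s"]
f=lambda im:cv2.resize(np.clip(im[205:265,190:255],0,255).astype(np.uint8),(400,370),interpolation=cv2.INTER_CUBIC)
cv2.imwrite("pics/f4.png",np.hstack([f(a),f(b)]))
E
```

```text
[0.51221187 0.21913644] 57.82802304131596
[0.51230598 0.21915188] 66.11467193473786
```

View pics/f4.png

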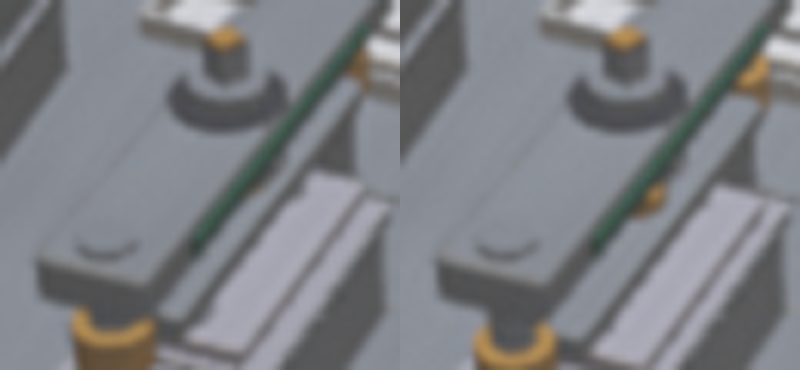

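```bash
python3 -c "
from workcell import arm
print(arm.job_done())"
```

```text
the job is handed in; nothing more can be done
None
```

The job is handed in at about 32 s of the allowed 72 s. I fitted the crank fully home, wound the press, lifted the crank off and laid it back flat in the large tray compartment.

- **Fit:** The crank went on by feel, with side forces of about 4 N at most. It stopped at the expected height, where the press began to push back, so it was not forced.
- **Winding:** I turned it clockwise nearly a full turn. The pull at the grip while moving was about 7.8 N in free running and rose steadily from about 257° of turn to 13.2 N. That is about 5 N more, or some 240 N on the lid by my fit. The last reading alone gives +5.4 N, just above the four to five you asked for but inside the allowed 3 to 7.2 N.
- **Uncertainty in the pull:** Single readings scattered by about 1 N. One free-running reading was 5.6 N. My circle was slightly off centre, which put up to 12 N of radial load on the grip near the end. The stopped arm read 7.7 N, but I had no stopped free-running value to compare it with.
- **Final check:** The last pictures show the crank flat in place and the plate lowered by the mould's lid. The gripper was clear of everything. The objects I could see had not moved; the arm partly hid the yellow look-alike. The spindle nose measures about 8° short of a full turn, which I put down mainly to play in the socket.

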